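# Couple the draw hook to the cheese board and draw it out

## Robot

A 6-joint arm with a two-finger parallel gripper is mounted at the origin on the work surface. World frame = base frame: x ahead of the robot, y to its left, z up, the work surface at z = 0. Lengths are in mm, angles in rad, forces in N, time in s.
With the tool pointing down it reaches from about 350 to 775 mm from the base axis. Payload 7.3 kg.
Tool frame: the origin (TCP) lies on the centre line of the jaws, within the pads' length; the fingertips stand 22 mm ahead of it and the grasp point (between the pads) lies 3 mm ahead of it; x points along the fingers, z is the direction in which the jaws open and shut, and the axes are right-handed (so a half turn about x gives the same grasp; the last joint's range is limited). The gripper opens to 92 mm and grips with 3 to 60 N. Pads are 19 mm wide; open, the fingers measure 130 mm over their backs; the gripper's body (75 mm by 190 mm) begins 47 mm behind the grasp point.
Start: joints at [-1.469, 0.342, 1.524, -0, 1.275, -0.146], TCP at [128.789, -508.976, 248.741] pointing down, gripper open.
Joint ranges: [-2.53, 2.53], [-0.77, 2.02], [0.04, 2.7], [-1, 4.14], [0.28, 2.66], [-3.11, 3.11]. Speed limits (rad/s): [2.57, 2.57, 3.14, 3.14, 3.14, 3.14].

## Interface

Orientations are given as [roll, pitch, yaw] about the fixed x, y, z axes, in that order (R = Rz(yaw) Ry(pitch) Rx(roll)).
In Python, from plant import readout, imaging, bot gives the robot as it stands.
- The arm moves only by the tool arm_command, never from a script. Its argument "plan" is a list of rows, each an object of numbers: "tx", "ty", "tz": the shift along the tool's x, y, z in cm; "wx", "wy", "wz": the turn, a rotation vector about the tool's x, y, z in rad; "jaw": the opening, from -1 (shut) to 1 (fully open). In form: [{"tx": .., "ty": .., "tz": .., "wx": .., "wy": .., "wz": .., "jaw": ..}, ...]. A call has 1 to 20 rows; each row shifts and turns the commanded pose from where the row before left it, along the tool's axes as they then stand; what a row does not reach is not made up. A row lasts 1/10 s, in which the tool goes at most 50 mm and 8.59 degrees, less where a joint would pass 70% of its speed; a pose out of reach is approached as far as the arm can. A call with a gripper value outside its range is refused whole. The fingers move at their own pace and stop on an object; the grip force is fixed at half the most. Time passes only in rows, so rows that do not move let the fingers close. It gives the time, the measured TCP pose, the force and the opening at its end, in the units of the state.
- readout.get_obs(): the state, without advancing time (a new reading comes with each control period).
- imaging.capture(name): name is "scene" or "top" or "wrist"; returns the picture (420x560x3 uint8, blue, green, red); there is no depth.
- imaging.get_calibration(name): a dict with "fx", "fy", "cx", "cy" (pixels), "dist" ([k1, k2, p1, p2, k3] as OpenCV has them; the pictures are not rectified), "position" and "rotation" of the camera in the world; the wrist camera has in their place "mount" (4x4, takes a point from camera to tool coordinates, whose origin is the TCP and whose axes are the tool frame's). Camera axes: x right, y up, looking along -z (the intrinsics and any distortion apply to the point x, -y, -z); pixel columns grow to the right and rows downward; lengths in mm; the calibration is good to about 2 mm. A picture is of the moment at which its call begins: read the wrist's pose just before it. get_calibration takes no time and is no camera call.
- bot.close_job(): hands the job in, once; it reports no verdict.
The state is a dict: "time": time; "joint_positions": joint angles; "dq": joint speeds; "tau": joint torques, N m; "tool_pos": TCP position; "tcp_rot": TCP orientation; "contact_force": force on the tool from outside, world axes, zero at the start; "moment": the same for the moment, N m; "grip_width": finger opening in mm.
Only numpy, scipy, OpenCV 4.12 (cv2) and the standard library are available. Lean on these libraries where they do the work, as an engineer would, in place of code of your own. Each camera call takes 0.05 s, during which the arm holds its last target.

## Task

Bring the steel draw hook out from under the low wooden stand, lay it flat on the open table at least a hand's breadth clear of the stand and let go of it. Then take it afresh, push its mouth onto the pin under the cheese board's bracket until the sprung latch flips shut behind the pin, and draw the board out to its stop by the hook, never by touching the board or its rack. Leave the hook coupled and lying flat, and do not disturb the other things on the table.

Things in the scene. Friction and masses are not known exactly. Their poses are not given: they have to be found in the camera images.
- throat (a point): Centre of the throat (half-way up) of the draw hook, a loose flat steel hook 20 mm thick, 0.3 kg, lying on the table. Axes: x from shank to head, y out of the mouth, z up. Two arms stand out to +y from the bar at the back: the neck arm (x -24 to -12 mm) and the bill (x 12 to 24), with round tips at y 27. The throat between them is 24 mm wide, open at y 27, closed at y -24.
- head_grip (a point): Point on the hook's head, half-way up, 8 mm from the throat centre towards the mouth (+y): here the head can be pinched across the outer faces of its two arms, 48 mm apart along the hook's x. At the start only the head stands out from under the stand. Axes as throat.
- shank (a point): Point on the hook's shank, a straight bar 14 mm wide (along y) and 20 mm high, half-way up; it lies 85 mm behind the throat centre along x and 31 mm to -y. The bar runs from the hook's far end (x 24 mm from the throat centre), along the back of the throat, to its tail at x -170 mm. Axes as throat.
- tail (a point): Point near the tail end of the hook's shank, half-way up: 165 mm behind the throat centre along x, 31 mm to -y; the rounded tail ends 5 mm beyond it. Axes as throat.
- latch (a joint): The hook's sprung latch, a dark bar 5 mm thick across the mouth, hinged on the neck arm at x -14, y 17 mm from the throat centre. 0 rad = shut; it swings only inward, to 1.4 rad, and springs back (1 N at the tip shut, 3 N open). A pin pushed in swings it aside; it flips shut once the pin's centre has come to y -11 to -18 mm in the throat (-18 is the back), then keeps the pin in.
- pin (a point): The upright round steel pin, 12 mm thick, hanging from a bracket on the board's front; this point is on its axis, 20 mm above the table. The pin ends 5 mm above the table, so the hook slides onto it flat on the table, under the bracket. Axes: x from the pin to the board, whose front edge is 54 mm behind it; z up; the board slides out to -x.
- bracket (a point): Middle of the top of the flat steel bracket arm that carries the pin, straight above the pin, 53 mm above the table. The arm is 50 mm wide, its underside is 47 mm above the table, and it reaches 26 mm past the pin to the front and back to the board. It leaves no room to hold the hook by its head there: hold the shank.
- board (a joint): How far the board (200 x 180 mm, three cheeses on it, 68 mm high in all) has been drawn out of its rack, m: 0 fully in, 0.09 at its stop. It needs about 3 N and stays where it is left. The pin moves with it.
- rack: The low fixed wooden rack with the sliding board that it carries. Origin on the table under the place of the pin when the board is fully in; x points from there into the rack, the board slides out to -x. The rack lies 58 to 280 mm from its origin along x, 107 mm to each side.
- stand_mid (a point): On the top (46 mm high) of the low fixed wooden stand, above the hook's shank kept beneath. Axes: x towards the end where the hook's head comes out; its top spans x -85 to 85 mm, y -78 to 12 mm, 30 mm of room below; walls at x -85 and y -78 mm, open at +x and +y. A thin steel disc lies on it (to 54 mm).
- cheese_mid (a point): Loose cheese wheel, 100 mm across, 45 mm high; this point is its centre. Not part of the job.
- mould_mid (a point): Open white plastic cheese mould (cup), 84 mm across, 75 mm high; this point is its centre. Not part of the job.
- jug_mid (a point): White plastic bottle with a screw cap, 90 mm across, 200 mm high; this point is its centre. Not part of the job.
- cheese_small_mid (a point): Small loose cheese wheel, 72 mm across, 34 mm high; this point is its centre. Not part of the job.
- brush_grip (a point): Hand brush lying on the table; this point is on its handle. Not part of the job.
- spatula_grip (a point): Spatula lying on the table; this point is on its handle. Not part of the job.
There are look-alikes about, which are no part of the job. What is shaped like the part that bears throat but green or red is not meant.

How it is judged (in metres and radians):
On the way, in this order (a step that is already met when the one before it is completed fails the run):
1. the hook lies flat on the table, let go, its tail out from under the stand, its shank point more than 95 mm from the stand's point, and not yet at the pin (more than 40 mm off) (horizontal distance between shank and stand_mid above 0.095 m and (x of tail in the frame of stand_mid above 0.09 m or y of tail in the frame of stand_mid above 0.03 m or x of tail in the frame of stand_mid below -0.1 m or y of tail in the frame of stand_mid below -0.09 m) and height (world z) of each of throat, shank below 0.018 m and angle between throat's own z axis and vertical below 0.12 rad and contact force between the fingers and anything else below 0.2 N and horizontal distance between pin and throat above 0.04 m), for 0.2 s.
2. the pin is in the hook's throat and the latch has flipped shut behind it, with the board still less than 50 mm out (x of pin in the frame of throat between -0.01 and 0.01 m and y of pin in the frame of throat between -0.024 and 0.0115 m and value of joint latch below 0.15 rad and value of joint board below 0.05 m), for 0.2 s.
At the end, for the whole second after the job is handed in: The board is drawn out more than 80 mm (its stop is at 90 mm) and at rest, the pin is in the hook's throat (within 10 mm of its middle line) behind the shut latch (under 0.15 rad), and the hook lies flat on the table, coupled (x of pin in the frame of throat between -0.01 and 0.01 m and y of pin in the frame of throat between -0.024 and 0.0115 m and value of joint latch below 0.15 rad and height (world z) of each of throat, shank below 0.018 m and angle between throat's own z axis and vertical below 0.12 rad and value of joint board above 0.08 m and velocity of joint board between -0.01 and 0.01 m/s); the robot touches nothing.
It fails at once if the gripper or arm touches the board or its rack with more than 3 N (contact force between any of the fingers, the arm and rack above 3 N).
It fails at once if another thing on the table is moved more than 30 mm (distance of any of cheese_mid, mould_mid, jug_mid, cheese_small_mid, brush_grip, spatula_grip from where it was at the start of the episode above 0.03 m).
It also fails if it takes over 64 s, if anything falls off the work surface, if the arm or the gripper's body presses on something with over 40 N, if the wrist force passes 120 N, or if a joint passes its speed limit or range.

## Working session

There is one attempt and no reset: what is moved stays moved. The work goes in short steps, Python scripts to look and compute and a tool call to move; the robot and the scene stay as the last step left them, time stands still between calls to the robot, and variables do not carry over. Pictures are saved under pics/ and viewed, and the job is handed in when it is done.

Besides the shell and the picture viewer there is one more tool, called after ">>>" as name(argument=value, ...), one argument or row to a line, values as JSON. arm_command: Moves the arm, as the interface text tells. Its arguments: {"type":"object","properties":{"plan":{"type":"array"}},"required":["plan"]}

```bash
ls; mkdir -p pics; python3 - <<'E'
from plant import readout, imaging, bot
import cv2
print(readout.get_obs())
for n in ["scene","top","wrist"]:
    print(n, imaging.get_calibration(n))
for n in ["scene","top"]:
    cv2.imwrite(f"pics/{n}0.png", imaging.capture(n))
E
```

```text
pics
{'time': 0.0, 'joint_positions': array([-1.46899828e+00,  3.42726042e-01,  1.52502835e+00, -2.48821943e-05,
        1.27541610e+00, -1.46016176e-01]), 'dq': array([-4.10388185e-04, -2.40313293e-05,  9.64913871e-05, -1.71726758e-04,
        7.43588770e-04,  1.03799634e-03]), 'tau': array([-1.07586322e-03, -4.31245136e+01, -2.44219744e+01,  7.17211794e-02,
        5.57910406e-02, -1.23179148e-04]), 'tool_pos': array([ 128.74180165, -508.57291703,  248.03927192]), 'tcp_rot': array([3.01065496, 1.56921831, 1.68768012]), 'contact_force': array([-0.40842357,  0.61440286,  0.01250608]), 'moment': array([-0.01560771, -0.04318611,  0.02498138]), 'grip_width': 92.14258022695697}
scene {'fx': 493.8142446850667, 'fy': 493.8142446850667, 'cx': 286.8259863342606, 'cy': 205.5383227928886, 'dist': array([-0.18399269,  0.        ,  0.        ,  0.        ,  0.        ]), 'position': array([1141.24565639,  884.94129942,  906.41987059]), 'rotation': array([ 0.93578781, -0.01684943,  2.53801566])}
top {'fx': 424.0820401756668, 'fy': 424.0820401756668, 'cx': 285.0929740285631, 'cy': 206.31487596662816, 'dist': array([-0.06223672,  0.        ,  0.        ,  0.        ,  0.        ]), 'position': array([ 3.33660445e+02, -7.69250048e-01,  1.16733180e+03]), 'rotation': array([ 0.1718232 , -0.01865587, -1.54266136])}
wrist {'fx': 351.631714763433, 'fy': 351.631714763433, 'cx': 276.4037005369918, 'cy': 208.0768157232773, 'dist': array([-0.06050025,  0.        ,  0.        ,  0.        ,  0.        ]), 'mount': array([[-6.04388842e-04,  2.95635559e-01, -9.55300608e-01,
        -1.35528469e+02],
       [ 1.97799589e-04,  9.55300799e-01,  2.95635493e-01,
         7.93359616e+01],
       [ 9.99999798e-01, -1.02792745e-05, -6.35849736e-04,
        -2.12556191e-01],
       [ 0.00000000e+00,  0.00000000e+00,  0.00000000e+00,
         1.00000000e+00]])}
```

View pics/scene0.png

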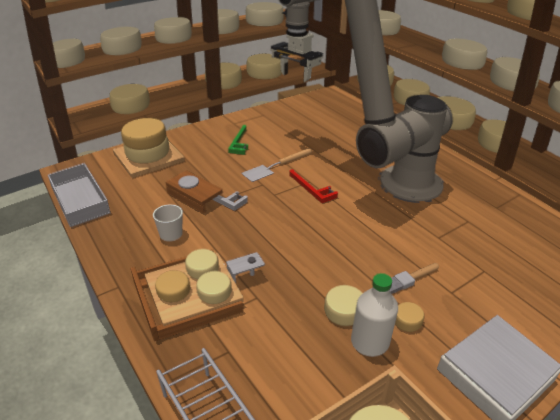

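View pics/top0.png

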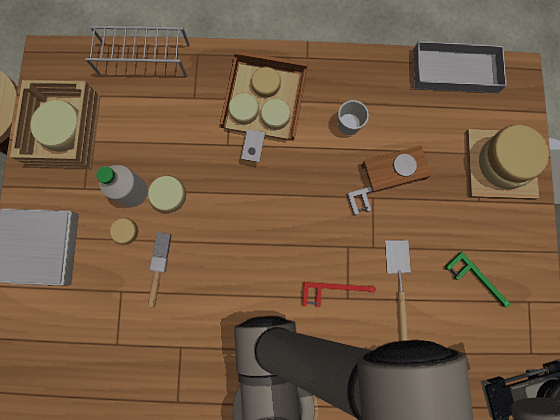

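The top view shows the real steel hook's head at about (358,201), just left of the stand (397,168). The rack is at (264,98) with the bracket at (252,146). Red and green look-alikes lie nearer the robot. I'll enlarge the crops next.

```bash
cat > h.py <<'E'
import numpy as np, cv2
from scipy.spatial.transform import Rotation as R
from plant import readout, imaging, bot
def K(c): return np.array([[c['fx'],0,c['cx']],[0,c['fy'],c['cy']],[0,0,1.]])
def cam(n, obs=None):
    c=imaging.get_calibration(n)
    if n=='wrist':
        T=np.eye(4);T[:3,:3]=R.from_euler('xyz',obs['tcp_rot']).as_matrix();T[:3,3]=obs['tool_pos']
        M=T@c['mount']; return c,M[:3,:3],M[:3,3]
    return c,R.from_euler('xyz',c['rotation']).as_matrix(),np.array(c['position'])
F=np.diag([1,-1,-1.])
def p2w(n,uv,z,obs=None):
    c,Rm,t=cam(n,obs); uv=np.array(uv,float).reshape(-1,1,2)
    p=cv2.undistortPoints(uv,K(c),c['dist'])[:,0]
    d=(Rm@F@np.c_[p,np.ones(len(p))].T).T
    return t+d*((z-t[2])/d[:,2])[:,None]
def w2p(n,X,obs=None):
    c,Rm,t=cam(n,obs); X=np.array(X,float).reshape(-1,3)
    P=((X-t)@Rm)@F
    return cv2.projectPoints(P,np.zeros(3),np.zeros(3),K(c),c['dist'])[0][:,0]
def crop(img,x0,y0,x1,y1,s,name):
    o=cv2.resize(img[y0:y1,x0:x1],None,fx=s,fy=s,interpolation=cv2.INTER_CUBIC)
    cv2.imwrite('pics/'+name,o)
E
python3 - <<'E'
from h import *
t=cv2.imread('pics/top0.png')
crop(t,330,140,440,220,7,'t_hook.png')
crop(t,215,50,315,170,5,'t_rack.png')
s=cv2.imread('pics/scene0.png')
crop(s,150,160,260,220,7,'s_hook.png')
print(p2w('top',[[358,201],[252,150]],20))
E
```

```text
[[ 554.56532455 -217.78146512   20.        ]
 [ 691.01327055   80.95437659   20.        ]]
```

View pics/t_hook.png

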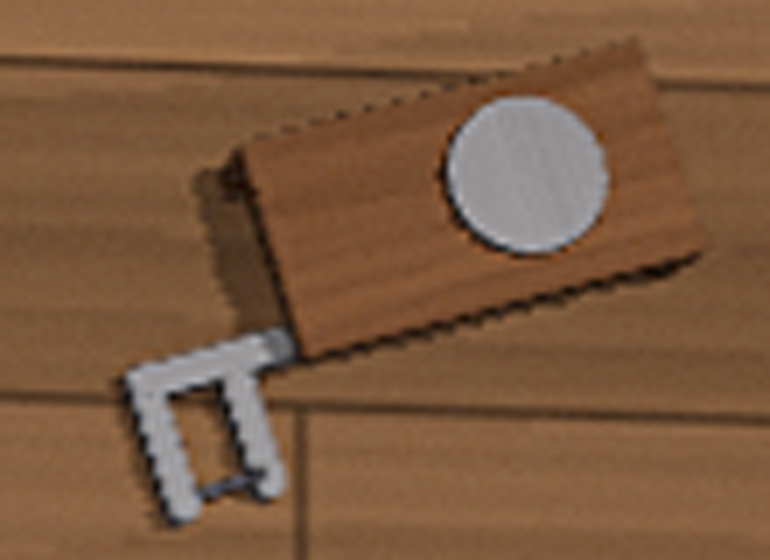

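View pics/t_rack.png

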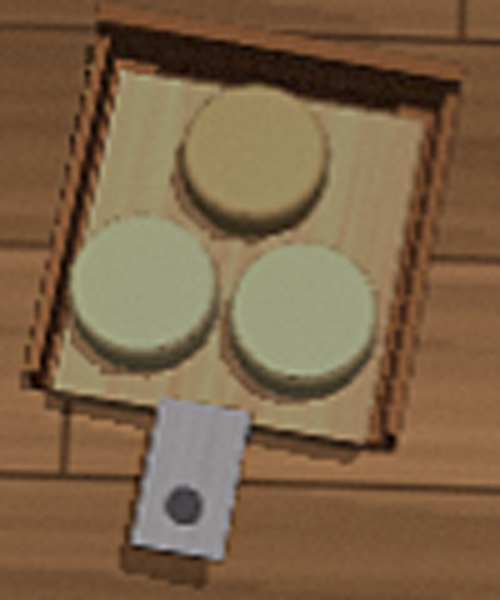

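View pics/s_hook.png

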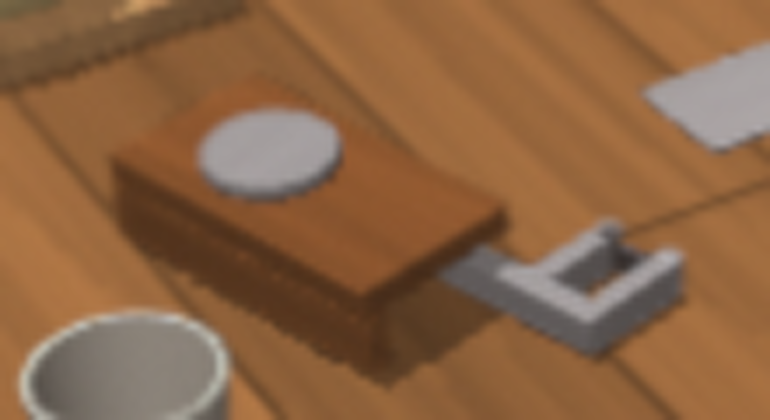

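```bash
cat >> h.py <<'E'
from scipy.optimize import least_squares
def fit(n,loc,px,z,x0,obs=None):
    """loc Nx2 mm, px Nx2, z scalar height; returns x,y,yaw"""
    loc=np.array(loc,float);px=np.array(px,float);z=np.broadcast_to(z,len(loc))
    def pr(q):
        c,s=np.cos(q[2]),np.sin(q[2])
        return w2p(n,np.c_[q[0]+c*loc[:,0]-s*loc[:,1],q[1]+s*loc[:,0]+c*loc[:,1],z],obs)
    r=least_squares(lambda q:(pr(q)-px).ravel(),x0,x_scale=[10,10,.1])
    return r.x,(pr(r.x)-px).round(1)
E
python3 - <<'E'
from h import *
c=lambda a,x,y,s:np.array(a)/s+[x,y]-.0
hk=fit('top',[(24,-38),(18,27),(-18,27),(12,-24),(-12,-24)],c([(125,380),(178,522),(272,500),(172,393),(222,378)],330,140,7),20,[550,-220,1.8])
st=fit('top',[(85,-78),(85,12),(-85,12),(-85,-78)],c([(240,150),(300,357),(705,248),(635,40)],330,140,7),46,[600,-300,1.8])
br=fit('top',[(-26,25),(-26,-25),(0,0),(54,25),(54,-25)],c([(132,545),(222,560),(184,505),(158,400),(250,410)],215,50,5),53,[690,80,0])
for q,r in (hk,st,br): print(q.round(2),r.tolist())
q=hk[0];x=np.array([np.cos(q[2]),np.sin(q[2])]);y=np.array([-x[1],x[0]])
for n,a in (('shank',(-85,-31)),('tail',(-165,-31)),('hg',(0,8))): print(n,q[:2]+a[0]*x+a[1]*y)
names=[('cheese',166,193,45),('small',123,231,34),('jugcap',105,174,200),('mould',352,115,75)]
for n,u,v,z in names: print(n,p2w('top',[[u,v]],z)[0])
print(p2w('top',[[397,257],[400,290],[160,245],[153,303],[305,288],[373,289]],10).round(0))
E
```

```text
[ 546.71 -223.23    1.84] [[0.1, -1.5], [0.9, 0.2], [-0.0, 0.2], [-1.1, 0.5], [0.0, 0.6]]
[ 613.43 -332.09    1.87] [[-1.0, -0.7], [0.3, 0.6], [0.6, 0.3], [0.1, -0.2]]
[ 6.790e+02  7.812e+01 -1.300e-01] [[0.1, -0.7], [0.2, -0.9], [0.3, -0.4], [-0.1, 0.6], [-0.6, 1.4]]
shank [ 599.54951015 -296.68050124]
tail [ 621.18896799 -373.69825156]
hg [ 539.01143292 -225.39837722]
cheese [555.35868723 306.30607054  45.        ]
small [449.78430489 417.89886357  34.        ]
jugcap [565.91645902 412.18926996 200.        ]
mould [ 783.09748084 -191.76692835   75.        ]
[[ 404. -327.   10.]
 [ 315. -335.   10.]
 [ 417.  321.   10.]
 [ 262.  329.   10.]
 [ 314.  -76.   10.]
 [ 316. -261.   10.]]
```

```bash
cat >> h.py <<'E'
def tool(obs):
    return np.array(obs['tool_pos']),R.from_euler('xyz',obs['tcp_rot']).as_matrix()
def delta(obs,pos,jaw):
    """tool deltas to reach pos with tool x straight down and tool z at world yaw jaw"""
    p,M=tool(obs)
    z=np.array([np.cos(jaw),np.sin(jaw),0]);x=np.array([0,0,-1.]);y=np.cross(z,x)
    T=np.c_[x,y,z]
    w=R.from_matrix(M.T@T).as_rotvec()
    return w.round(4), (T.T@(np.array(pos)-p)/10).round(3), (M.T@(np.array(pos)-p)/10).round(3)
E
python3 - <<'E'
from h import *
o=readout.get_obs();p,M=tool(o);print(M.round(3))
print('tool z yaw',np.arctan2(M[1,2],M[0,2]))
for j in (1.84,1.84-np.pi): print(j,delta(o,[539,-225,200],j))
# hook in stand frame
s=np.array([613.43,-332.09]);a=1.86;x=np.array([np.cos(a),np.sin(a)]);y=np.array([-x[1],x[0]])
d=np.array([546.7,-223.2])-s;print(d@x,d@y)
E
```

```text
[[-0.     0.969  0.245]
 [ 0.001  0.245 -0.969]
 [-1.     0.    -0.001]]
tool z yaw -1.3230276795494784
1.84 (array([ 3.1202e+00, -3.0000e-04,  2.1000e-03]), array([  4.813, -47.092,  16.43 ]), array([  4.844,  46.728, -17.43 ]))
-1.301592653589793 (array([-0.0214, -0.0013, -0.0002]), array([  4.813,  47.092, -16.43 ]), array([  4.844,  46.728, -17.43 ]))
123.39860393788317 32.90455205866554
```

>>> arm_command(
  plan=[
    {"ty":3.34,"tz":-1.245,"tx":0.3,"jaw":1},
    {"ty":3.34,"tz":-1.245,"tx":0.3,"jaw":1},
    {"ty":3.34,"tz":-1.245,"tx":0.3,"jaw":1},
    {"ty":3.34,"tz":-1.245,"tx":0.3,"jaw":1},
    {"ty":3.34,"tz":-1.245,"tx":0.3,"jaw":1},
    {"ty":3.34,"tz":-1.245,"tx":0.3,"jaw":1},
    {"ty":3.34,"tz":-1.245,"tx":0.3,"jaw":1},
    {"ty":3.34,"tz":-1.245,"tx":0.3,"jaw":1},
    {"ty":3.34,"tz":-1.245,"tx":0.3,"jaw":1},
    {"ty":3.34,"tz":-1.245,"tx":0.3,"jaw":1},
    {"ty":3.34,"tz":-1.245,"tx":0.3,"jaw":1},
    {"ty":3.34,"tz":-1.245,"tx":0.3,"jaw":1},
    {"ty":3.34,"tz":-1.245,"tx":0.3,"jaw":1},
    {"ty":3.3,"tz":-1.245,"tx":0.3,"wx":-0.021,"jaw":1},
    {"jaw":1},
    {"jaw":1},
  ],
)

```text
invalid input at $.plan[0]: expected keys tx, ty, tz, wx, wy, wz, jaw
```

```bash
python3 - <<'E'
from h import *
import pickle
o=readout.get_obs();w=imaging.capture('wrist');pickle.dump(o,open('o1.pkl','wb'))
cv2.imwrite('pics/w1.png',w);print(o['time'],o['tool_pos'],o['joint_positions'].round(3))
q=[546.7,-223.2,1.85];c,s=np.cos(q[2]),np.sin(q[2])
for l in [(24,-38),(18,27),(-18,27)]: print(w2p('wrist',[[q[0]+c*l[0]-s*l[1],q[1]+s*l[0]+c*l[1],20]],o))
E
```

```text
0.1 [ 128.74116671 -508.6342254   248.12553788] [-1.469  0.343  1.525 -0.     1.275 -0.146]
[[  82.21960509 -300.57699279]]
[[  69.01327757 -290.79691345]]
[[ 105.22156677 -300.46456659]]
```

View pics/w1.png

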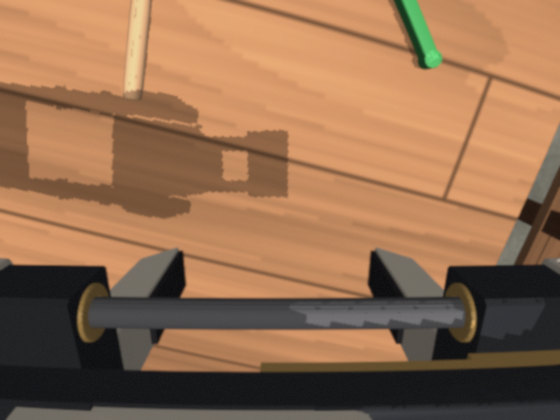

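The call was refused because every key is needed. The wrist picture shows only the table, with the fingertips at row 250. I'll resend.

>>> arm_command(
  plan=[
    {"ty":3.34,"tz":-1.245,"tx":0.3,"wx":0,"wy":0,"wz":0,"jaw":1},
    {"ty":3.34,"tz":-1.245,"tx":0.3,"wx":0,"wy":0,"wz":0,"jaw":1},
    {"ty":3.34,"tz":-1.245,"tx":0.3,"wx":0,"wy":0,"wz":0,"jaw":1},
    {"ty":3.34,"tz":-1.245,"tx":0.3,"wx":0,"wy":0,"wz":0,"jaw":1},
    {"ty":3.34,"tz":-1.245,"tx":0.3,"wx":0,"wy":0,"wz":0,"jaw":1},
    {"ty":3.34,"tz":-1.245,"tx":0.3,"wx":0,"wy":0,"wz":0,"jaw":1},
    {"ty":3.34,"tz":-1.245,"tx":0.3,"wx":0,"wy":0,"wz":0,"jaw":1},
    {"ty":3.34,"tz":-1.245,"tx":0.3,"wx":0,"wy":0,"wz":0,"jaw":1},
    {"ty":3.34,"tz":-1.245,"tx":0.3,"wx":0,"wy":0,"wz":0,"jaw":1},
    {"ty":3.34,"tz":-1.245,"tx":0.3,"wx":0,"wy":0,"wz":0,"jaw":1},
    {"ty":3.34,"tz":-1.245,"tx":0.3,"wx":0,"wy":0,"wz":0,"jaw":1},
    {"ty":3.34,"tz":-1.245,"tx":0.3,"wx":0,"wy":0,"wz":0,"jaw":1},
    {"ty":3.34,"tz":-1.245,"tx":0.3,"wx":0,"wy":0,"wz":0,"jaw":1},
    {"ty":3.3,"tz":-1.245,"tx":0.3,"wx":-0.021,"wy":0,"wz":0,"jaw":1},
    {"ty":0,"tz":0,"tx":0,"wx":0,"wy":0,"wz":0,"jaw":1},
    {"ty":0,"tz":0,"tx":0,"wx":0,"wy":0,"wz":0,"jaw":1},
  ],
)

```text
time: 1.75
tool_pos: [538.9, -224.9, 206.1]
tcp_rot: [-2.045, 1.569, 2.938]
contact_force: [-0.1, 0.2, 0.7]
grip_width: 92.0
```

```bash
python3 - <<'E'
from h import *
import pickle
o=readout.get_obs();w=imaging.capture('wrist');pickle.dump(o,open('o1.pkl','wb'))
cv2.imwrite('pics/w2.png',w);print(o['time'],o['tool_pos'],o['joint_positions'].round(3))
q=[546.7,-223.2,1.85];c,s=np.cos(q[2]),np.sin(q[2])
for l in [(24,-38),(18,27),(-18,27)]: print(w2p('wrist',[[q[0]+c*l[0]-s*l[1],q[1]+s*l[0]+c*l[1],20]],o))
E
```

```text
1.75 [ 538.93609553 -224.85495365  206.05124653] [-0.526  0.485  1.42  -0.     1.238  0.774]
[[250.18206714 138.21770603]]
[[258.48223456 206.88696059]]
[[296.12078851 206.57609656]]
```

View pics/w2.png

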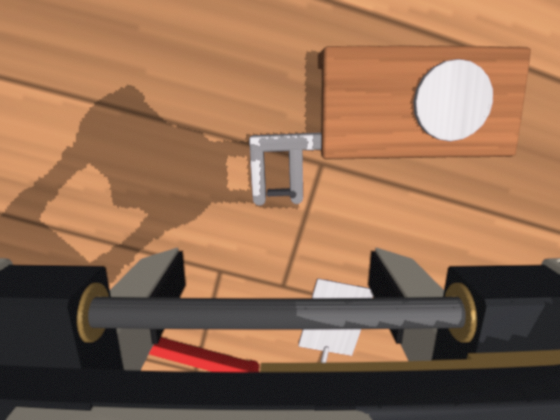

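The hook head is in the wrist view at (250–302, 135–205), close to the prediction. The stand is aligned at (323–528, 47–158). I'll crop in and refine the fit.

```bash
python3 - <<'E'
from h import *
w=cv2.imread('pics/w2.png');crop(w,235,115,335,215,6,'w2h.png')
E
```

```text
(no output)
```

View pics/w2h.png

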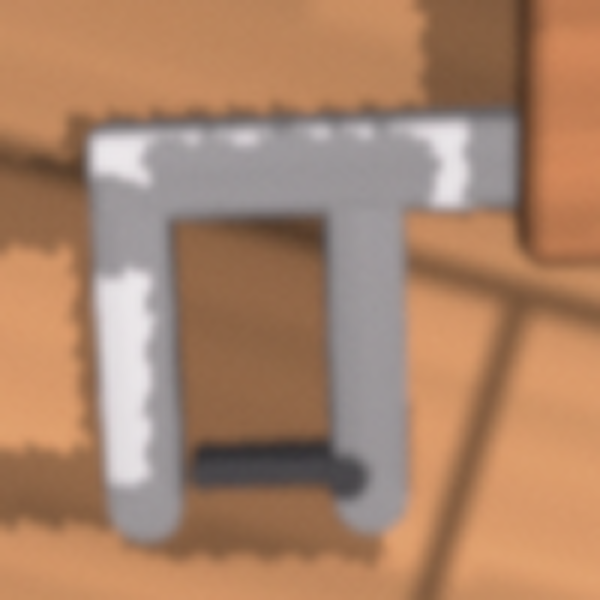

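```bash
python3 - <<'E'
from h import *
import pickle
o=pickle.load(open('o1.pkl','rb'))
P=np.array([(88,133),(146,545),(375,533),(172,217),(328,213),(402,212)])/6+[235,115]
q,r=fit('wrist',[(24,-38),(18,27),(-18,27),(12,-24),(-12,-24),(-24,-24)],P,20,[547,-223,1.85],o)
print(q,r.tolist())
S,r2=fit('wrist',[(85,-78),(85,12),(-85,12),(-85,-78)],[(323,48),(324,158),(515,156),(529,47)],46,[613,-332,1.85],o)
print(S,r2.tolist())
x=np.array([np.cos(q[2]),np.sin(q[2])]);y=np.array([-x[1],x[0]])
hg=q[:2]+8*y;print(hg)
print(delta(readout.get_obs(),[hg[0],hg[1],26],q[2]-np.pi))
E
```

```text
[ 548.74005392 -222.97093779    1.87985444] [[-0.4, -0.4], [0.3, -0.5], [-0.2, 0.2], [-0.4, 0.6], [-0.1, 0.2], [0.7, -0.1]]
[ 614.0356833  -331.18062399    1.86854321] [[-1.0, -1.5], [-2.7, 2.7], [1.1, 0.8], [2.9, -1.0]]
[ 541.11909011 -225.40422992]
(array([-0.0401, -0.0004,  0.0011]), array([18.032,  0.258,  0.072]), array([18.031,  0.28 ,  0.068]))
```

>>> arm_command(
  plan=[
    {"tx":0,"ty":0.26,"tz":0.07,"wx":-0.038,"wy":0,"wz":0,"jaw":1},
    {"tx":4,"ty":0,"tz":0,"wx":0,"wy":0,"wz":0,"jaw":1},
    {"tx":4,"ty":0,"tz":0,"wx":0,"wy":0,"wz":0,"jaw":1},
    {"tx":4,"ty":0,"tz":0,"wx":0,"wy":0,"wz":0,"jaw":1},
    {"tx":2.5,"ty":0,"tz":0,"wx":0,"wy":0,"wz":0,"jaw":1},
    {"tx":1.5,"ty":0,"tz":0,"wx":0,"wy":0,"wz":0,"jaw":1},
    {"tx":1,"ty":0,"tz":0,"wx":0,"wy":0,"wz":0,"jaw":1},
    {"tx":1,"ty":0,"tz":0,"wx":0,"wy":0,"wz":0,"jaw":1},
    {"tx":0,"ty":0,"tz":0,"wx":0,"wy":0,"wz":0,"jaw":1},
    {"tx":0,"ty":0,"tz":0,"wx":0,"wy":0,"wz":0,"jaw":-1},
    {"tx":0,"ty":0,"tz":0,"wx":0,"wy":0,"wz":0,"jaw":-1},
    {"tx":0,"ty":0,"tz":0,"wx":0,"wy":0,"wz":0,"jaw":-1},
    {"tx":0,"ty":0,"tz":0,"wx":0,"wy":0,"wz":0,"jaw":-1},
    {"tx":0,"ty":0,"tz":0,"wx":0,"wy":0,"wz":0,"jaw":-1},
    {"tx":0,"ty":0,"tz":0,"wx":0,"wy":0,"wz":0,"jaw":-1},
    {"tx":0,"ty":0,"tz":0,"wx":0,"wy":0,"wz":0,"jaw":-1},
  ],
)

```text
time: 3.4
tool_pos: [541.6, -225.3, 26.8]
tcp_rot: [-2.586, 1.571, 2.433]
contact_force: [-0.8, 0.3, 2.0]
grip_width: 47.5
```

```bash
python3 - <<'E'
from h import *
o=readout.get_obs();w=imaging.capture('wrist')
cv2.imwrite('pics/w3.png',w);print(o['time'],o['tool_pos'],o['joint_positions'].round(3),o['contact_force'],o['grip_width'])
p,M=tool(o);d=np.array([np.cos(1.87),np.sin(1.87),0])
print('stand +x in tool',M.T@d*19.5)
E
```

```text
3.4 [ 541.63685734 -225.26393661   26.84285042] [-0.525  0.704  1.589  0.     0.849  0.739] [-0.82295744  0.28925605  2.02709058] 47.50452021303163
stand +x in tool [ 1.99681592e-03  1.50752818e-01 -1.94994172e+01]
```

View pics/w3.png

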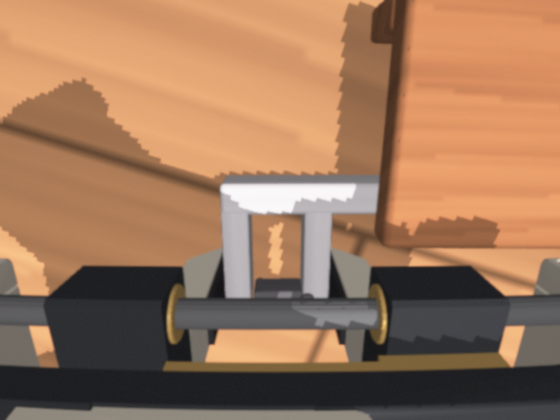

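The jaws hold the head: the width reads 47.5 mm and the arms sit between the pads at (225–330, 180–300). Now I'll draw the hook out along the stand's +x.

>>> arm_command(
  plan=[
    {"tx":0,"ty":0,"tz":-1,"wx":0,"wy":0,"wz":0,"jaw":-1},
    {"tx":0,"ty":0,"tz":-2,"wx":0,"wy":0,"wz":0,"jaw":-1},
    {"tx":0,"ty":0,"tz":-2,"wx":0,"wy":0,"wz":0,"jaw":-1},
    {"tx":0,"ty":0,"tz":-2,"wx":0,"wy":0,"wz":0,"jaw":-1},
    {"tx":0,"ty":0,"tz":-2,"wx":0,"wy":0,"wz":0,"jaw":-1},
    {"tx":0,"ty":0,"tz":-2,"wx":0,"wy":0,"wz":0,"jaw":-1},
    {"tx":0,"ty":0,"tz":-2,"wx":0,"wy":0,"wz":0,"jaw":-1},
    {"tx":0,"ty":0,"tz":-2,"wx":0,"wy":0,"wz":0,"jaw":-1},
    {"tx":0,"ty":0,"tz":-2,"wx":0,"wy":0,"wz":0,"jaw":-1},
    {"tx":0,"ty":0,"tz":-2,"wx":0,"wy":0,"wz":0,"jaw":-1},
    {"tx":0,"ty":0,"tz":-1,"wx":0,"wy":0,"wz":0,"jaw":-1},
    {"tx":0,"ty":0,"tz":0,"wx":0,"wy":0,"wz":0,"jaw":-1},
    {"tx":0,"ty":0,"tz":0,"wx":0,"wy":0,"wz":0,"jaw":-1},
  ],
)

```text
time: 4.75
tool_pos: [480.9, -34.3, 26.8]
tcp_rot: [-2.397, 1.57, 2.622]
contact_force: [-2.5, 4.4, 4.2]
grip_width: 47.7
```

```bash
python3 - <<'E'
from h import *
cv2.imwrite('pics/scene1.png',imaging.capture('scene'))
o=readout.get_obs();print(o['time'],o['tool_pos'],o['grip_width'],o['contact_force'])
E
```

```text
4.8 [481.03984279 -34.60774967  26.80676271] 47.901884677693324 [-1.96429403  4.23922066  4.58575431]
```

View pics/scene1.png

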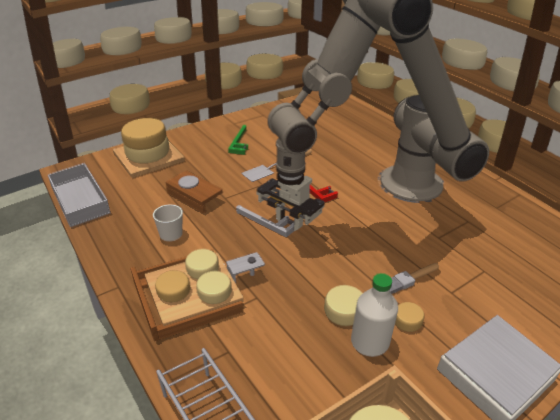

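The hook lies wholly clear of the stand, with the shank seen from (237,207) to the gripper. I'll release it and rise.

>>> arm_command(
  plan=[
    {"tx":0,"ty":0,"tz":0,"wx":0,"wy":0,"wz":0,"jaw":1},
    {"tx":0,"ty":0,"tz":0,"wx":0,"wy":0,"wz":0,"jaw":1},
    {"tx":0,"ty":0,"tz":0,"wx":0,"wy":0,"wz":0,"jaw":1},
    {"tx":0,"ty":0,"tz":0,"wx":0,"wy":0,"wz":0,"jaw":1},
    {"tx":0,"ty":0,"tz":0,"wx":0,"wy":0,"wz":0,"jaw":1},
    {"tx":0,"ty":0,"tz":0,"wx":0,"wy":0,"wz":0,"jaw":1},
    {"tx":-1,"ty":0,"tz":0,"wx":0,"wy":0,"wz":0,"jaw":1},
    {"tx":-2,"ty":0,"tz":0,"wx":0,"wy":0,"wz":0,"jaw":1},
    {"tx":-3,"ty":0,"tz":0,"wx":0,"wy":0,"wz":0,"jaw":1},
    {"tx":-4,"ty":0,"tz":0,"wx":0,"wy":0,"wz":0,"jaw":1},
    {"tx":-4,"ty":0,"tz":0,"wx":0,"wy":0,"wz":0,"jaw":1},
    {"tx":-4,"ty":0,"tz":0,"wx":0,"wy":0,"wz":0,"jaw":1},
    {"tx":0,"ty":0,"tz":0,"wx":0,"wy":0,"wz":0,"jaw":1},
    {"tx":0,"ty":0,"tz":0,"wx":0,"wy":0,"wz":0,"jaw":1},
  ],
)

```text
time: 6.2
tool_pos: [481.4, -34.7, 207.9]
tcp_rot: [0.983, 1.568, -0.281]
contact_force: [-0.1, 0.9, -0.5]
grip_width: 91.8
```

```bash
python3 - <<'E'
from h import *
import pickle
o=readout.get_obs();w=imaging.capture('wrist');cv2.imwrite('pics/w4.png',w);pickle.dump(o,open('o4.pkl','wb'))
print(o['time'],o['tool_pos'],o['grip_width'],o['contact_force'])
cv2.imwrite('pics/top4.png',imaging.capture('top'))
E
```

```text
6.2 [481.39409008 -34.7449782  207.88254161] 91.82531377237596 [-0.09307257  0.86533407 -0.51045896]
```

View pics/w4.png

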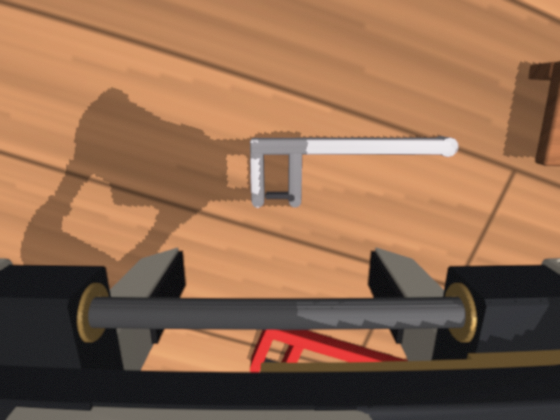

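View pics/top4.png

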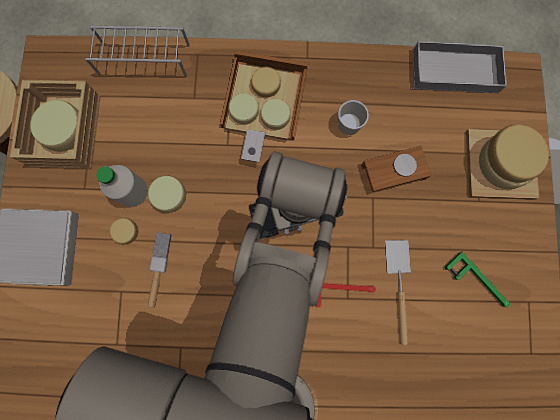

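```bash
python3 - <<'E'
from h import *
w=cv2.imread('pics/w4.png');crop(w,240,120,340,220,6,'w4h.png');crop(w,420,120,480,170,10,'w4t.png')
E
```

```text
(no output)
```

View pics/w4h.png

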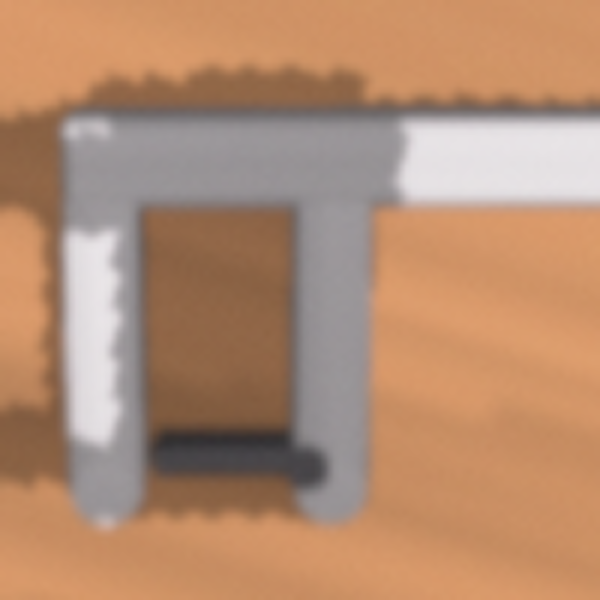

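View pics/w4t.png

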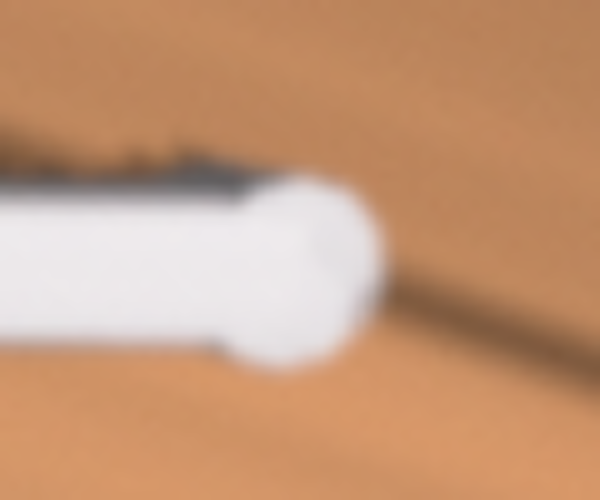

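```bash
python3 - <<'E'
from h import *
import pickle
o=pickle.load(open('o4.pkl','rb'))
P=np.array([(66,120),(105,522),(333,522),(140,205),(297,203)])/6+[240,120]
P=np.r_[P,[[458.5,147.2]]]
q,r=fit('wrist',[(24,-38),(18,27),(-18,27),(12,-24),(-12,-24),(-170,-31)],P,20,[489,-32,1.88],o)
print(q,r.tolist())
x=np.array([np.cos(q[2]),np.sin(q[2])]);y=np.array([-x[1],x[0]])
sh=q[:2]-85*x-31*y;print('shank',sh)
for z in (120,26): print(delta(readout.get_obs(),[*sh,z],q[2]-np.pi/2))
pickle.dump(q,open('hook.pkl','wb'))
E
```

```text
[488.6433669  -32.8330146    1.88011841] [[-0.9, -1.0], [0.4, 0.3], [-0.2, 0.2], [0.2, 0.1], [0.0, 0.4], [0.5, 0.0]]
shank [ 544.0472136  -104.36212595]
(array([-1.5732e+00, -2.1000e-03,  7.0000e-04]), array([ 8.587, -8.589,  3.933]), array([8.572, 3.969, 8.587]))
(array([-1.5732e+00, -2.1000e-03,  7.0000e-04]), array([17.987, -8.589,  3.933]), array([17.972,  3.986,  8.596]))
```

>>> arm_command(
  plan=[
    {"tx":0,"ty":0,"tz":0,"wx":-0.143,"wy":0,"wz":0,"jaw":1},
    {"tx":0,"ty":0,"tz":0,"wx":-0.143,"wy":0,"wz":0,"jaw":1},
    {"tx":0,"ty":0,"tz":0,"wx":-0.143,"wy":0,"wz":0,"jaw":1},
    {"tx":0,"ty":0,"tz":0,"wx":-0.143,"wy":0,"wz":0,"jaw":1},
    {"tx":0,"ty":0,"tz":0,"wx":-0.143,"wy":0,"wz":0,"jaw":1},
    {"tx":0,"ty":0,"tz":0,"wx":-0.143,"wy":0,"wz":0,"jaw":1},
    {"tx":0,"ty":0,"tz":0,"wx":-0.143,"wy":0,"wz":0,"jaw":1},
    {"tx":0,"ty":0,"tz":0,"wx":-0.143,"wy":0,"wz":0,"jaw":1},
    {"tx":0,"ty":0,"tz":0,"wx":-0.143,"wy":0,"wz":0,"jaw":1},
    {"tx":0,"ty":0,"tz":0,"wx":-0.143,"wy":0,"wz":0,"jaw":1},
    {"tx":0,"ty":0,"tz":0,"wx":-0.143,"wy":0,"wz":0,"jaw":1},
    {"tx":3,"ty":-2.863,"tz":1.31,"wx":0,"wy":0,"wz":0,"jaw":1},
    {"tx":3,"ty":-2.863,"tz":1.31,"wx":0,"wy":0,"wz":0,"jaw":1},
    {"tx":3,"ty":-2.863,"tz":1.31,"wx":0,"wy":0,"wz":0,"jaw":1},
    {"tx":0,"ty":0,"tz":0,"wx":0,"wy":0,"wz":0,"jaw":1},
    {"tx":0,"ty":0,"tz":0,"wx":0,"wy":0,"wz":0,"jaw":1},
  ],
)

```text
time: 7.9
tool_pos: [543.5, -104.4, 114.5]
tcp_rot: [2.485, 1.565, 2.793]
contact_force: [0.2, 0.2, 0.4]
grip_width: 91.7
```

```bash
python3 - <<'E'
from h import *
import pickle
o=readout.get_obs();w=imaging.capture('wrist');cv2.imwrite('pics/w5.png',w);pickle.dump(o,open('o5.pkl','wb'))
q=pickle.load(open('hook.pkl','rb'))
x=np.array([np.cos(q[2]),np.sin(q[2])]);y=np.array([-x[1],x[0]])
print(delta(o,[*(q[:2]-85*x-31*y),26],q[2]-np.pi/2))
print(o['time'],o['tool_pos'],o['joint_positions'].round(2))
E
```

```text
(array([-0.0013, -0.0042, -0.0033]), array([ 8.85 , -0.012,  0.053]), array([ 8.849, -0.041,  0.091]))
7.9 [ 543.50198256 -104.40764669  114.49687792] [-0.33  0.54  1.62  0.    0.99 -0.64]
```

View pics/w5.png

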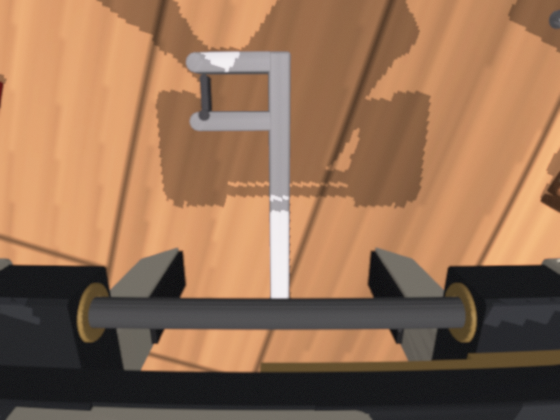

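The shank runs up the middle between the open fingers (column about 280) and the mouth points left. Descending to grip.

>>> arm_command(
  plan=[
    {"tx":3,"ty":0,"tz":0.05,"wx":0,"wy":0,"wz":0,"jaw":1},
    {"tx":2.5,"ty":0,"tz":0,"wx":0,"wy":0,"wz":0,"jaw":1},
    {"tx":1.5,"ty":0,"tz":0,"wx":0,"wy":0,"wz":0,"jaw":1},
    {"tx":1,"ty":0,"tz":0,"wx":0,"wy":0,"wz":0,"jaw":1},
    {"tx":0.85,"ty":0,"tz":0,"wx":0,"wy":0,"wz":0,"jaw":1},
    {"tx":0,"ty":0,"tz":0,"wx":0,"wy":0,"wz":0,"jaw":-1},
    {"tx":0,"ty":0,"tz":0,"wx":0,"wy":0,"wz":0,"jaw":-1},
    {"tx":0,"ty":0,"tz":0,"wx":0,"wy":0,"wz":0,"jaw":-1},
    {"tx":0,"ty":0,"tz":0,"wx":0,"wy":0,"wz":0,"jaw":-1},
    {"tx":0,"ty":0,"tz":0,"wx":0,"wy":0,"wz":0,"jaw":-1},
    {"tx":0,"ty":0,"tz":0,"wx":0,"wy":0,"wz":0,"jaw":-1},
    {"tx":0,"ty":0,"tz":0,"wx":0,"wy":0,"wz":0,"jaw":-1},
    {"tx":0,"ty":0,"tz":0,"wx":0,"wy":0,"wz":0,"jaw":-1},
    {"tx":0,"ty":0,"tz":0,"wx":0,"wy":0,"wz":0,"jaw":-1},
  ],
)

```text
time: 9.35
tool_pos: [545.3, -104.5, 28.2]
tcp_rot: [-1.942, 1.571, -1.633]
contact_force: [-0.2, -0.8, 1.0]
grip_width: 24.8
```

```bash
python3 - <<'E'
from h import *
import pickle
o=readout.get_obs();w=imaging.capture('wrist');cv2.imwrite('pics/w6.png',w);pickle.dump(o,open('o6.pkl','wb'))
print(o['time'],o['tool_pos'],o['grip_width'],o['contact_force'])
E
```

```text
9.35 [ 545.311298   -104.47887738   28.18437773] 24.784566612247524 [-0.16137418 -0.77396748  0.95524162]
```

View pics/w6.png

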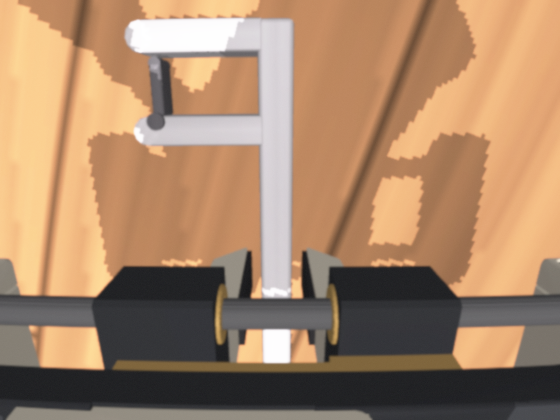

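>>> arm_command(
  plan=[
    {"tx":0,"ty":0,"tz":0,"wx":0,"wy":0,"wz":0,"jaw":-1},
    {"tx":0,"ty":0,"tz":0,"wx":0,"wy":0,"wz":0,"jaw":-1},
    {"tx":0,"ty":0,"tz":0,"wx":0,"wy":0,"wz":0,"jaw":-1},
    {"tx":-1,"ty":0,"tz":0,"wx":0,"wy":0,"wz":0,"jaw":-1},
    {"tx":0,"ty":0,"tz":0,"wx":0.1436,"wy":0,"wz":0,"jaw":-1},
    {"tx":0,"ty":0,"tz":0,"wx":0.1436,"wy":0,"wz":0,"jaw":-1},
    {"tx":0,"ty":0,"tz":0,"wx":0.1436,"wy":0,"wz":0,"jaw":-1},
    {"tx":0,"ty":0,"tz":0,"wx":0.1436,"wy":0,"wz":0,"jaw":-1},
    {"tx":0,"ty":0,"tz":0,"wx":0.1436,"wy":0,"wz":0,"jaw":-1},
    {"tx":0,"ty":0,"tz":0,"wx":0.1436,"wy":0,"wz":0,"jaw":-1},
    {"tx":0,"ty":0,"tz":0,"wx":0.1436,"wy":0,"wz":0,"jaw":-1},
    {"tx":0,"ty":0,"tz":0,"wx":0.1436,"wy":0,"wz":0,"jaw":-1},
    {"tx":0,"ty":0,"tz":0,"wx":0.1436,"wy":0,"wz":0,"jaw":-1},
    {"tx":0,"ty":0,"tz":0,"wx":0.1436,"wy":0,"wz":0,"jaw":-1},
    {"tx":0,"ty":0,"tz":0,"wx":0.1436,"wy":0,"wz":0,"jaw":-1},
    {"tx":0,"ty":0,"tz":0,"wx":0.1436,"wy":0,"wz":0,"jaw":-1},
    {"tx":0,"ty":0,"tz":0,"wx":0.1436,"wy":0,"wz":0,"jaw":-1},
    {"tx":0,"ty":0,"tz":0,"wx":0.1436,"wy":0,"wz":0,"jaw":-1},
    {"tx":0,"ty":0,"tz":0,"wx":0,"wy":0,"wz":0,"jaw":-1},
    {"tx":0,"ty":0,"tz":0,"wx":0,"wy":0,"wz":0,"jaw":-1},
  ],
)

```text
time: 11.4
tool_pos: [545.2, -104.4, 38.4]
tcp_rot: [-1.489, 1.571, 3.096]
contact_force: [1.3, -0.3, -2.6]
grip_width: 13.8
```

```bash
python3 - <<'E'
from h import *
import pickle
o=readout.get_obs();w=imaging.capture('wrist');cv2.imwrite('pics/w7.png',w);pickle.dump(o,open('o7.pkl','wb'))
print(o['time'],o['tool_pos'],o['tcp_rot'],o['grip_width'],o['contact_force'],o['joint_positions'].round(2))
M=tool(o)[1];print(M.round(3),'tool y yaw',np.arctan2(M[1,1],M[0,1]))
cv2.imwrite('pics/scene7.png',imaging.capture('scene'))
E
```

```text
11.4 [ 545.17350546 -104.42818787   38.39669383] [-1.48937667  1.57054152  3.09625843] 13.754168787084206 [ 1.32290954 -0.30754762 -2.58330931] [-0.33  0.64  1.68 -0.    0.82  1.37]
[[-0.     0.992 -0.126]
 [ 0.    -0.126 -0.992]
 [-1.    -0.     0.   ]] tool y yaw -0.12675388032757073
```

View pics/w7.png

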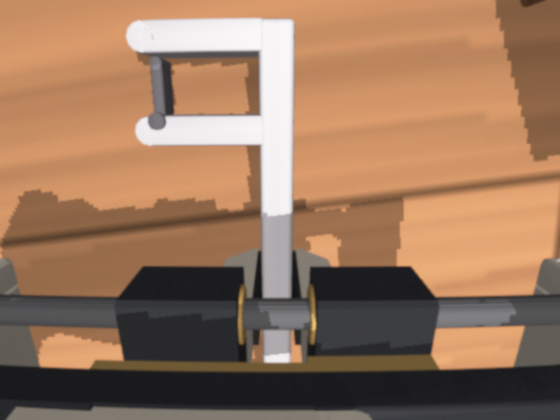

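View pics/scene7.png

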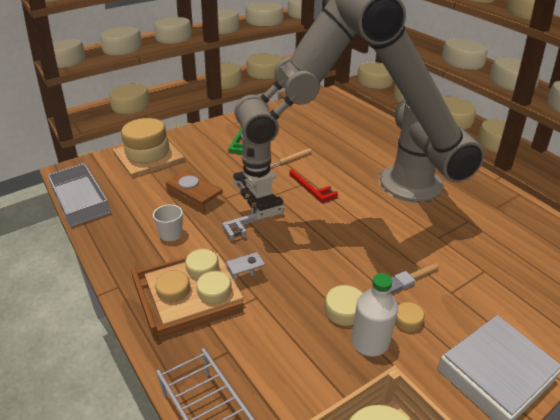

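The hook hangs level in the grip at 13.8 mm width. Next I'll refine the bracket and pin from the scene view.

```bash
python3 - <<'E'
from h import *
s=cv2.imread('pics/scene7.png');crop(s,130,240,280,335,5,'s7r.png')
print(w2p('scene',[[679,78,53]]),w2p('scene',[[679,78,5]]))
E
```

```text
[[250.71413201 259.10702044]] [[251.25015805 272.69238583]]
```

View pics/s7r.png

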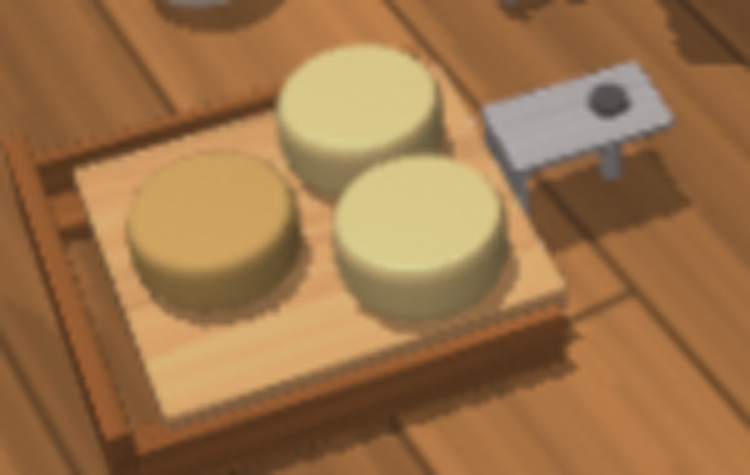

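```bash
python3 - <<'E'
from h import *
import pickle
c=lambda a,x,y,s:np.array(a)/s+[x,y]
print('scene pin',p2w('scene',c([(608,99)],130,240,5),53),'top pin',p2w('top',c([(184,505)],215,50,5),53))
A=fit('scene',[(-26,-25),(-26,25),(0,0)],c([(637,63),(674,121),(608,99)],130,240,5),53,[679,78,-.13]);print(A)
S=p2w('scene',c([(637,63),(674,121),(485,105),(517,172)],130,240,5),53)[:,:2]
T=p2w('top',c([(222,560),(132,545),(250,410),(158,400)],215,50,5),53)[:,:2]
for P in (S,T):
    for a,b in ((2,0),(3,1)):
        d=P[a]-P[b];print('side',np.hypot(*d),np.arctan2(d[1],d[0]))
    d=P[1]-P[0];print('front w',np.hypot(*d),np.arctan2(-d[0],d[1]),P[:2].mean(0))
# rack side edges, top: left rail & right rail
Tt=p2w('top',c([(40,375),(100,40),(390,440),(450,90)],215,50,5),45)[:,:2]
for a,b in((0,1),(2,3)):
    d=Tt[b]-Tt[a];print('rail',np.hypot(*d),np.arctan2(d[1],d[0]))
# hook in tool frame
o=pickle.load(open('o7.pkl','rb'))
w=cv2.imread('pics/w7.png');crop(w,120,5,310,155,4,'w7h.png')
E
```

```text
scene pin [[678.469537    81.45267347  53.        ]] top pin [[677.87822236  79.02769039  53.        ]]
(array([ 6.80095688e+02,  8.37305587e+01, -1.93782536e-01]), array([[ 0.2, -0.7],
       [-0.1, -0.1],
       [-0.1,  0.7]]))
side 82.68330327306258 -0.18443724824951607
side 84.9833652468935 -0.13601249842534827
front w 47.89438222912133 -0.15854570101689364 [655.46932695  89.94584197]
side 86.84565437184293 -0.13892826349750742
side 83.89950931497404 -0.12396362915054136
front w 49.69886553022006 -0.13838789924724781 [650.92439178  81.69643563]
rail 205.99480109567574 -0.11048932328280266
rail 214.08757019802704 -0.13734606654142395
```

View pics/w7h.png

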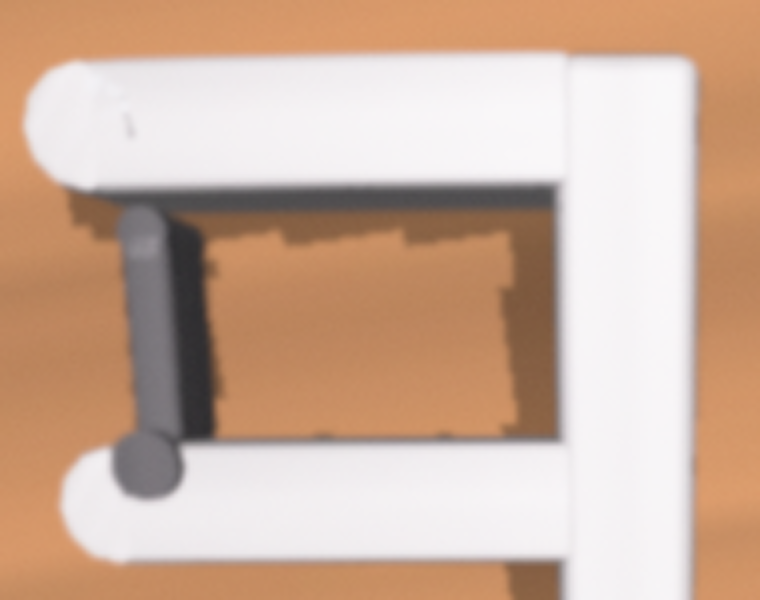

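```bash
python3 - <<'E'
from h import *
import pickle
o=pickle.load(open('o7.pkl','rb'))
P=np.array([(695,55),(25,122),(60,503),(562,185),(560,440)])/4+[120,5]
L=[(24,-38),(18,27),(-18,27),(12,-24),(-12,-24)]
for z in (26,28,30,32):
    q,r=fit('wrist',L,P,z,[633,-84,-.127],o); print(z,q,np.abs(r).mean())
q,r=fit('wrist',L,P,30.2,[633,-84,-.127],o);print(r.tolist())
p,M=tool(o)
loc=M.T@np.array([q[0]-p[0],q[1]-p[1],0]);print('throat in tool y,z',loc, 'yaw rel',q[2]-np.arctan2(M[1,1],M[0,1]))
pin=np.array([678.2,80]);a=-.135;X=np.array([np.cos(a),np.sin(a)]);Y=np.array([-X[1],X[0]])
d=q[:2]-pin;print('throat in rack',d@X,d@Y)
for t in ((-2,-75),):
    tgt=pin+t[0]*X+t[1]*Y; dd=np.r_[tgt-q[:2],0]; print('move tool',M.T@dd/10)
pickle.dump(dict(loc=loc,rel=q[2]-np.arctan2(M[1,1],M[0,1])),open('grip.pkl','wb'))
E
```

```text
26 [ 6.34145824e+02 -8.44131996e+01 -1.31423213e-01] 1.1
28 [ 6.33920155e+02 -8.46970557e+01 -1.31305548e-01] 0.73
30 [ 6.33693643e+02 -8.49803295e+01 -1.31180349e-01] 0.8700000000000001
32 [ 6.33466255e+02 -8.52629950e+01 -1.31047109e-01] 1.3800000000000003
[[3.0, -1.3], [-1.0, 0.3], [-0.7, 0.6], [-1.2, 0.1], [-0.2, 0.8]]
throat in tool y,z [-2.23027295e-02  8.53325446e+01 -3.04511501e+01] yaw rel -0.004413512027121397
throat in rack -21.915338181801655 -169.5004444748856
move tool [-7.21050789e-04  2.06939136e+00 -9.43330090e+00]
```

>>> arm_command(
  plan=[
    {"tx":0,"ty":0.345,"tz":-1.572,"wx":0,"wy":0,"wz":0,"jaw":-1},
    {"tx":0,"ty":0.345,"tz":-1.572,"wx":0,"wy":0,"wz":0,"jaw":-1},
    {"tx":0,"ty":0.345,"tz":-1.572,"wx":0,"wy":0,"wz":0,"jaw":-1},
    {"tx":0,"ty":0.345,"tz":-1.572,"wx":0,"wy":0,"wz":0,"jaw":-1},
    {"tx":0,"ty":0.345,"tz":-1.572,"wx":0,"wy":0,"wz":0,"jaw":-1},
    {"tx":0,"ty":0.345,"tz":-1.572,"wx":0.004,"wy":0,"wz":0,"jaw":-1},
    {"tx":0.85,"ty":0,"tz":0,"wx":0,"wy":0,"wz":0,"jaw":-1},
    {"tx":0,"ty":0,"tz":0,"wx":0,"wy":0,"wz":0,"jaw":-1},
    {"tx":0,"ty":0,"tz":0,"wx":0,"wy":0,"wz":0,"jaw":-1},
  ],
)

```text
time: 12.4
tool_pos: [577.7, -13.8, 29.2]
tcp_rot: [-1.362, 1.57, -3.067]
contact_force: [-1.3, 0.1, -2.2]
grip_width: 13.6
```

```bash
python3 - <<'E'
from h import *
import pickle
o=readout.get_obs();w=imaging.capture('wrist');cv2.imwrite('pics/w8.png',w);pickle.dump(o,open('o8.pkl','wb'))
p,M=tool(o);print(o['time'],p,o['grip_width'],o['contact_force'],np.arctan2(M[1,1],M[0,1]))
print('pred pin head px',w2p('wrist',[[678.2,80,53],[678.2,80,5]],o))
g=pickle.load(open('grip.pkl','rb'));th=p+M@g['loc']
a=-.135;X=np.array([np.cos(a),np.sin(a)]);Y=np.array([-X[1],X[0]]);d=th[:2]-[678.2,80];print(d@X,d@Y)
cv2.imwrite('pics/scene8.png',imaging.capture('scene'))
s=cv2.imread('pics/scene8.png');crop(s,180,200,300,290,6,'s8.png')
E
```

```text
12.4 [577.65332827 -13.78404296  29.19301626] 13.570642068279941 [-1.34484487  0.05674619 -2.24600921] -0.1345005836899484
pred pin head px [[-57.00096809  81.77029251]
 [ 36.28602963  85.10446007]]
-1.6921309610896167 -75.96957321965512
```

View pics/w8.png

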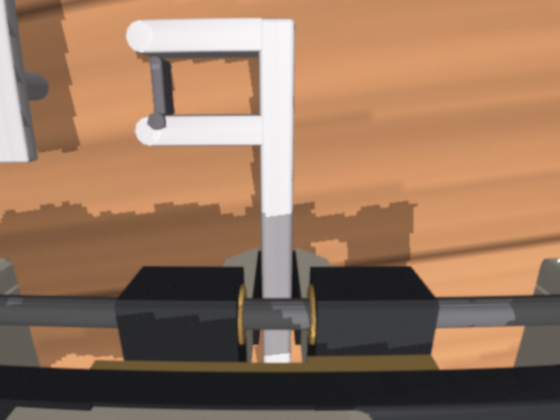

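View pics/s8.png

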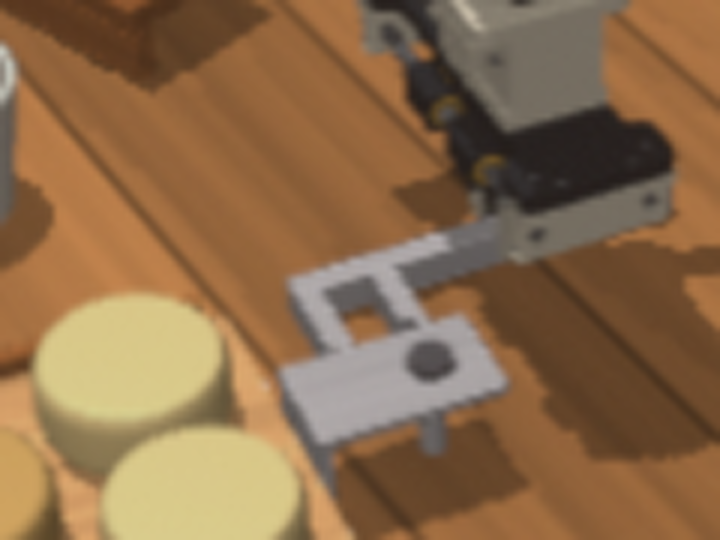

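The pin's lower end shows at (37,87) in the wrist view, level with the throat's middle line (rows 55–115), matching the prediction. Pushing the mouth onto it.

>>> arm_command(
  plan=[
    {"tx":0,"ty":-0.1,"tz":-1,"wx":0,"wy":0,"wz":0,"jaw":-1},
    {"tx":0,"ty":0,"tz":-1.5,"wx":0,"wy":0,"wz":0,"jaw":-1},
    {"tx":0,"ty":0,"tz":-1.5,"wx":0,"wy":0,"wz":0,"jaw":-1},
    {"tx":0,"ty":0,"tz":-1,"wx":0,"wy":0,"wz":0,"jaw":-1},
    {"tx":0,"ty":0,"tz":-0.5,"wx":0,"wy":0,"wz":0,"jaw":-1},
    {"tx":0,"ty":0,"tz":-0.5,"wx":0,"wy":0,"wz":0,"jaw":-1},
    {"tx":0,"ty":0,"tz":0,"wx":0,"wy":0,"wz":0,"jaw":-1},
  ],
)

```text
time: 13.2
tool_pos: [585.0, 46.3, 29.6]
tcp_rot: [-0.935, 1.57, -2.64]
contact_force: [-1.0, -1.6, -3.4]
grip_width: 13.8
```

```bash
python3 - <<'E'
from h import *
import pickle
o=readout.get_obs();w=imaging.capture('wrist');cv2.imwrite('pics/w9.png',w)
p,M=tool(o);print(o['time'],p,o['grip_width'],o['contact_force'],np.arctan2(M[1,1],M[0,1]))
g=pickle.load(open('grip.pkl','rb'));th=p+M@g['loc']
a=-.135;X=np.array([np.cos(a),np.sin(a)]);Y=np.array([-X[1],X[0]]);d=th[:2]-[678.2,80];print(d@X,d@Y)
E
```

```text
13.2 [584.96553132  46.25844915  29.62582138] 13.786185145014246 [-1.03049363 -1.62876153 -3.35608819] -0.13411727559287437
-2.539248568169766 -15.456534023441531
```

View pics/w9.png

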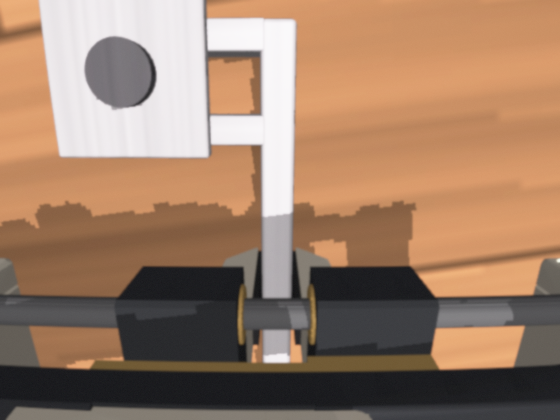

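```bash
python3 - <<'E'
from h import *
import pickle
o=readout.get_obs();p,M=tool(o)
pin=p2w('wrist',[[120,72]],53,o)[0];print(pin)
g=pickle.load(open('grip.pkl','rb'));th=p+M@g['loc'];print('pin in hook',(M.T@(pin-th))[1],-(M.T@(pin-th))[2])
E
```

```text
[678.33002498  81.08465077  53.        ]
pin in hook 2.577651345534076 16.975211387846578
```

>>> arm_command(
  plan=[
    {"tx":0,"ty":0,"tz":-0.5,"wx":0,"wy":0,"wz":0,"jaw":-1},
    {"tx":0,"ty":0,"tz":-0.5,"wx":0,"wy":0,"wz":0,"jaw":-1},
    {"tx":0,"ty":0,"tz":-0.5,"wx":0,"wy":0,"wz":0,"jaw":-1},
    {"tx":0,"ty":0,"tz":-0.5,"wx":0,"wy":0,"wz":0,"jaw":-1},
    {"tx":0,"ty":0,"tz":0,"wx":0,"wy":0,"wz":0,"jaw":-1},
  ],
)

```text
time: 13.75
tool_pos: [587.5, 67.0, 29.5]
tcp_rot: [-2.035, 1.57, 2.544]
contact_force: [-2.6, 0.4, -2.8]
grip_width: 13.6
```

>>> arm_command(
  plan=[
    {"tx":0,"ty":0,"tz":-0.3,"wx":0,"wy":0,"wz":0,"jaw":-1},
    {"tx":0,"ty":0,"tz":-0.3,"wx":0,"wy":0,"wz":0,"jaw":-1},
    {"tx":0,"ty":0,"tz":-0.3,"wx":0,"wy":0,"wz":0,"jaw":-1},
    {"tx":0,"ty":0,"tz":-0.2,"wx":0,"wy":0,"wz":0,"jaw":-1},
    {"tx":0,"ty":0,"tz":0,"wx":0,"wy":0,"wz":0,"jaw":-1},
    {"tx":0,"ty":0,"tz":0,"wx":0,"wy":0,"wz":0,"jaw":-1},
  ],
)

```text
time: 14.35
tool_pos: [589.5, 76.7, 29.8]
tcp_rot: [1.441, 1.57, -0.265]
contact_force: [0.9, -0.4, -3.6]
grip_width: 14.1
```

```bash
python3 - <<'E'
from h import *
import pickle
o=readout.get_obs();w=imaging.capture('wrist');cv2.imwrite('pics/w10.png',w);pickle.dump(o,open('o10.pkl','wb'))
p,M=tool(o);print(o['time'],p,o['grip_width'],o['contact_force'])
g=pickle.load(open('grip.pkl','rb'));th=p+M@g['loc'];d=M.T@(np.array([678.3,80.5,0])-th);print(d[1],-d[2])
s=imaging.capture('scene');cv2.imwrite('pics/scene10.png',s);crop(s,200,220,300,295,7,'s10.png')
E
```

```text
14.35 [589.4988794   76.65036484  29.76695545] 14.128132120038254 [ 0.90985878 -0.44266678 -3.61595292]
2.1368759163770545 -14.721018889921321
```

View pics/w10.png

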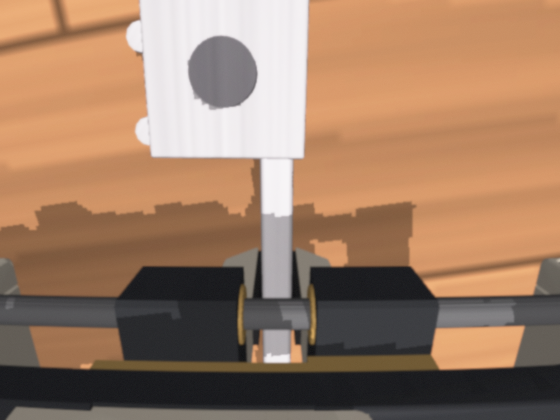

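View pics/s10.png

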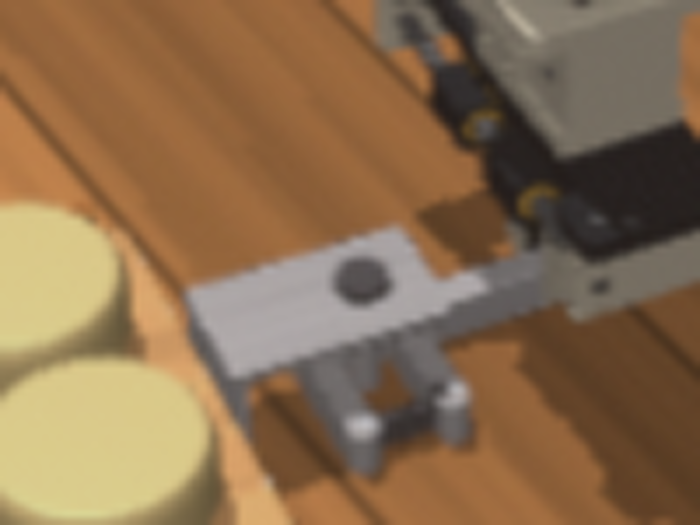

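The latch's dark bar spans the two tips in the scene crop, from (385,425) to (450,400), so it is shut. The pin is computed at hook (+2, −15). I'll seat it 1.5 mm more, then draw out slowly.

>>> arm_command(
  plan=[
    {"tx":0,"ty":0,"tz":-0.15,"wx":0,"wy":0,"wz":0,"jaw":-1},
    {"tx":0,"ty":0,"tz":0,"wx":0,"wy":0,"wz":0,"jaw":-1},
    {"tx":0,"ty":0,"tz":0,"wx":0,"wy":0,"wz":0,"jaw":-1},
    {"tx":0,"ty":0,"tz":0.3,"wx":0,"wy":0,"wz":0,"jaw":-1},
    {"tx":0,"ty":0,"tz":0.4,"wx":0,"wy":0,"wz":0,"jaw":-1},
    {"tx":0,"ty":0,"tz":0.4,"wx":0,"wy":0,"wz":0,"jaw":-1},
    {"tx":0,"ty":0,"tz":0,"wx":0,"wy":0,"wz":0,"jaw":-1},
  ],
)

```text
time: 15.15
tool_pos: [588.0, 66.5, 29.7]
tcp_rot: [-0.475, 1.571, -2.181]
contact_force: [-0.7, -0.8, -2.7]
grip_width: 13.9
```

```bash
python3 - <<'E'
from h import *
import pickle
o=readout.get_obs()
p,M=tool(o);print(o['time'],p,o['grip_width'],o['contact_force'])
g=pickle.load(open('grip.pkl','rb'));th=p+M@g['loc'];d=M.T@(np.array([678.3,80.5,0])-th);print(d[1],-d[2])
s=imaging.capture('scene');cv2.imwrite('pics/scene11.png',s);crop(s,200,220,300,295,7,'s11.png')
E
```

```text
15.15 [587.97466938  66.49339549  29.66788745] 13.871463459967513 [-0.7437951  -0.75374682 -2.68600812]
2.2791749532732575 -4.372751402610553
```

View pics/s11.png

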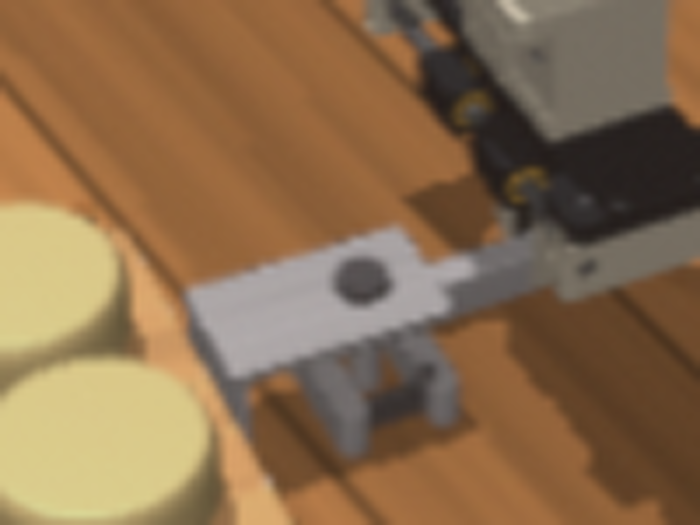

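The latch bar at (400,400) is shut across the mouth and the pin at (370,365) stands behind it. Now I'll draw the board out.

>>> arm_command(
  plan=[
    {"tx":0,"ty":-0.3,"tz":0,"wx":0,"wy":0,"wz":0,"jaw":-1},
    {"tx":0,"ty":-0.5,"tz":0,"wx":0,"wy":0,"wz":0,"jaw":-1},
    {"tx":0,"ty":-0.7,"tz":0,"wx":0,"wy":0,"wz":0,"jaw":-1},
    {"tx":0,"ty":-0.7,"tz":0,"wx":0,"wy":0,"wz":0,"jaw":-1},
    {"tx":0,"ty":-0.7,"tz":0,"wx":0,"wy":0,"wz":0,"jaw":-1},
    {"tx":0,"ty":-0.7,"tz":0,"wx":0,"wy":0,"wz":0,"jaw":-1},
    {"tx":0,"ty":-0.7,"tz":0,"wx":0,"wy":0,"wz":0,"jaw":-1},
    {"tx":0,"ty":-0.7,"tz":0,"wx":0,"wy":0,"wz":0,"jaw":-1},
    {"tx":0,"ty":-0.7,"tz":0,"wx":0,"wy":0,"wz":0,"jaw":-1},
    {"tx":0,"ty":-0.7,"tz":0,"wx":0,"wy":0,"wz":0,"jaw":-1},
    {"tx":0,"ty":-0.7,"tz":0,"wx":0,"wy":0,"wz":0,"jaw":-1},
    {"tx":0,"ty":-0.7,"tz":0,"wx":0,"wy":0,"wz":0,"jaw":-1},
    {"tx":0,"ty":-0.5,"tz":0,"wx":0,"wy":0,"wz":0,"jaw":-1},
    {"tx":0,"ty":-0.5,"tz":0,"wx":0,"wy":0,"wz":0,"jaw":-1},
    {"tx":0,"ty":-0.3,"tz":0,"wx":0,"wy":0,"wz":0,"jaw":-1},
    {"tx":0,"ty":0,"tz":0,"wx":0,"wy":0,"wz":0,"jaw":-1},
    {"tx":0,"ty":0,"tz":0,"wx":0,"wy":0,"wz":0,"jaw":-1},
  ],
)

```text
time: 16.9
tool_pos: [503.8, 79.3, 31.5]
tcp_rot: [1.71, 1.557, 0.004]
contact_force: [16.2, 1.2, -5.2]
grip_width: 13.9
```

```bash
python3 - <<'E'
from h import *
o=readout.get_obs()
p,M=tool(o);print(o['time'],p,o['grip_width'],o['contact_force'])
w=imaging.capture('wrist');cv2.imwrite('pics/w12.png',w)
s=imaging.capture('scene');cv2.imwrite('pics/scene12.png',s);crop(s,140,200,340,340,4,'s12.png')
E
```

```text
16.9 [503.8129043   79.26580083  31.4977305 ] 13.891902782730796 [16.22551639  1.19076084 -5.22061138]
```

View pics/s12.png

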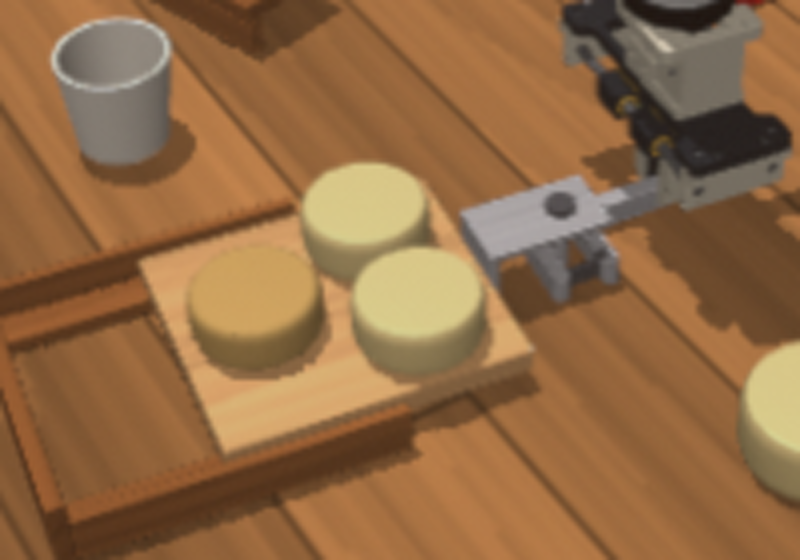

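View pics/w12.png

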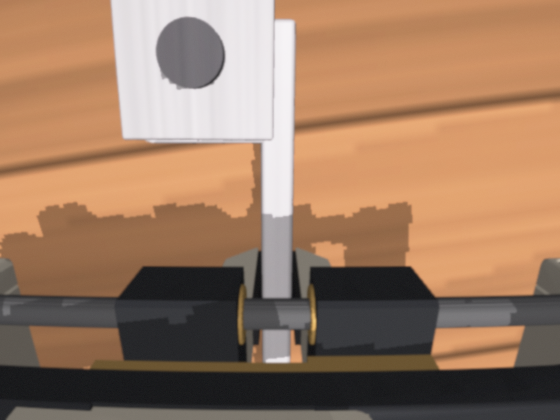

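```bash
python3 - <<'E'
from h import *
o=readout.get_obs();s=cv2.imread('pics/scene12.png')
print(o['tool_pos'],o['contact_force'])
for n,uv in (('wrist',(190,52)),('scene',(140+560/4,200+205/4))):
    P=p2w(n,[uv],53,o)[0];print(n,P,np.hypot(*(P[:2]-([678.3,81] if n=='wrist' else [678.47,81.45]))))
E
```

```text
[503.82080181  79.25285226  31.46376655] [16.80979844  0.8320424  -5.23626977]
wrist [599.87977014  92.73996738  53.        ] 79.29413146903575
scene [600.04107718  94.07202219  53.        ] 79.43809778017585
```

View pics/scene12.png

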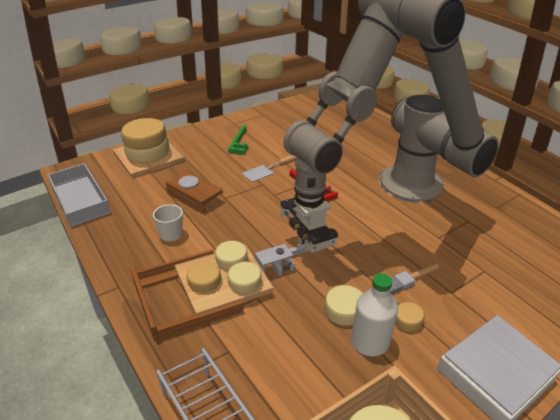

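>>> arm_command(
  plan=[
    {"tx":0,"ty":0,"tz":0,"wx":0,"wy":0,"wz":0,"jaw":-1},
    {"tx":0,"ty":0,"tz":0,"wx":0,"wy":0,"wz":0,"jaw":-1},
  ],
)

```text
time: 17.2
tool_pos: [503.8, 79.3, 31.5]
tcp_rot: [1.711, 1.557, 0.005]
contact_force: [16.8, 1.0, -5.3]
grip_width: 13.3
```

```bash
python3 - <<'E'
from h import *
s=cv2.imread('pics/scene12.png');crop(s,250,225,310,285,10,'s12b.png')
o=readout.get_obs();print({k:np.round(v,3) for k,v in o.items()})
E
```

```text
{'time': np.float64(17.2), 'joint_positions': array([ 0.006,  0.594,  1.823, -0.   ,  0.711,  1.712]), 'dq': array([ 0.   ,  0.001, -0.   , -0.002, -0.001,  0.   ]), 'tau': array([  0.742, -45.799,  -6.345,  -0.252,   4.736,  -0.073]), 'tool_pos': array([503.826,  79.261,  31.455]), 'tcp_rot': array([1.711, 1.557, 0.005]), 'contact_force': array([16.774,  0.959, -5.251]), 'moment': array([ 0.218, -2.597, -0.071]), 'grip_width': np.float64(13.254)}
```

View pics/s12b.png

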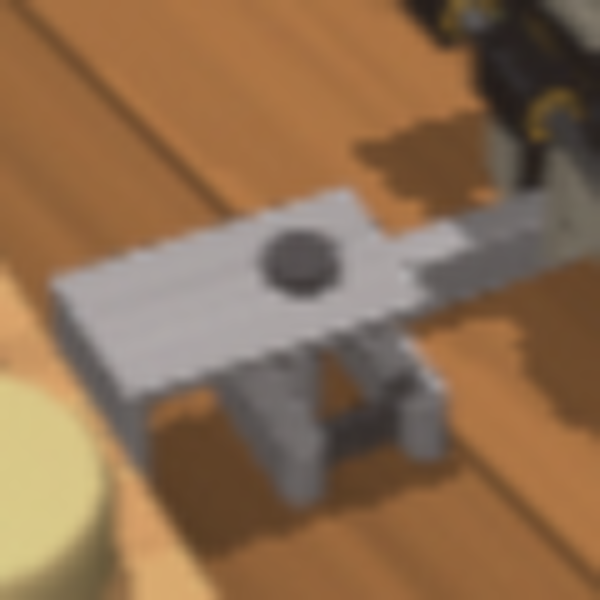

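```bash
python3 - <<'E'
from h import *
a=-.135;X=np.array([np.cos(a),np.sin(a)]);Y=np.array([-X[1],X[0]]);o=np.array([678.3,81])
for off in (0,10):
    O=o+off*X
    for x,y in ((58,107),(58,-107),(280,107),(280,-107)):
        print(off,(x,y),'scene z0',w2p('scene',[[*(O+x*X+y*Y),0]])[0].round(1),'top z0',w2p('top',[[*(O+x*X+y*Y),0]])[0].round(1))
s=cv2.imread('pics/scene12.png');crop(s,215,285,285,325,10,'s12c.png');crop(s,130,240,230,330,7,'s12d.png')
E
```

```text
0 (58, 107) scene z0 [248.  309.8] top z0 [219.2 131.4]
0 (58, -107) scene z0 [216.8 256.1] top z0 [292.5 143.2]
0 (280, 107) scene z0 [159.5 340.4] top z0 [233.6  61.8]
0 (280, -107) scene z0 [137.1 280.5] top z0 [304.3  73. ]
10 (58, 107) scene z0 [244.2 311.1] top z0 [219.9 128.1]
10 (58, -107) scene z0 [213.4 257.2] top z0 [293. 140.]
10 (280, 107) scene z0 [155.3 341.8] top z0 [234.2  58.8]
10 (280, -107) scene z0 [133.4 281.6] top z0 [304.8  70. ]
```

View pics/s12c.png

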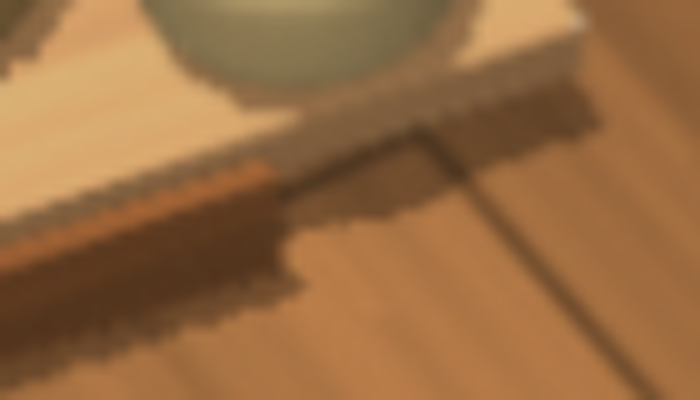

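View pics/s12d.png

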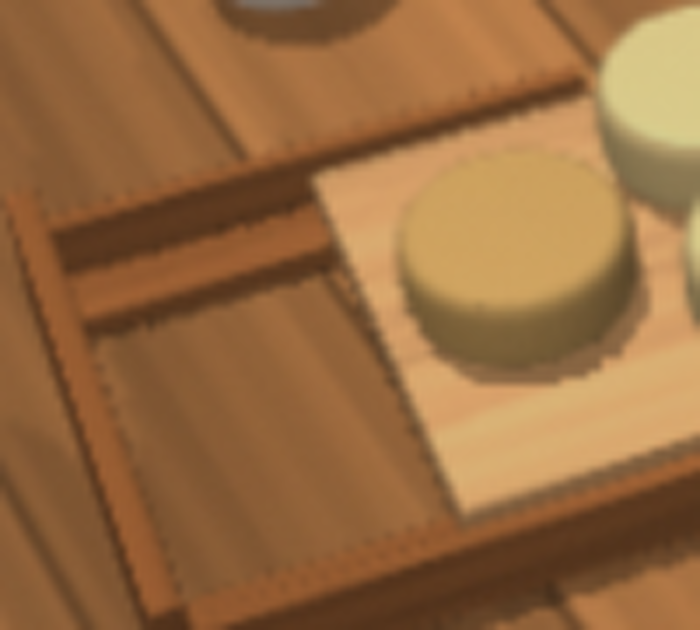

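The near rail's front foot sits at (243.5, 312), which puts the rack origin about 10 mm behind where I first saw the pin. So the board started about 10 mm out. With 79.5 mm of travel and a steady 17 N, the board is at its stop. I'll relax the pull, lower and let go.

>>> arm_command(
  plan=[
    {"tx":0,"ty":0.3,"tz":0,"wx":0,"wy":0,"wz":0,"jaw":-1},
    {"tx":0,"ty":0.2,"tz":0,"wx":0,"wy":0,"wz":0,"jaw":-1},
    {"tx":0,"ty":0,"tz":0,"wx":0,"wy":0,"wz":0,"jaw":-1},
    {"tx":0,"ty":0,"tz":0,"wx":0,"wy":0,"wz":0,"jaw":-1},
  ],
)

```text
time: 17.6
tool_pos: [504.2, 78.7, 30.2]
tcp_rot: [1.676, 1.567, -0.03]
contact_force: [5.2, 1.6, -1.3]
grip_width: 13.8
```

>>> arm_command(
  plan=[
    {"tx":0.1,"ty":0.15,"tz":0,"wx":0,"wy":0,"wz":0,"jaw":-1},
    {"tx":0.08,"ty":0,"tz":0,"wx":0,"wy":0,"wz":0,"jaw":-1},
    {"tx":0,"ty":0,"tz":0,"wx":0,"wy":0,"wz":0,"jaw":-1},
    {"tx":0,"ty":0,"tz":0,"wx":0,"wy":0,"wz":0,"jaw":1},
    {"tx":0,"ty":0,"tz":0,"wx":0,"wy":0,"wz":0,"jaw":1},
    {"tx":0,"ty":0,"tz":0,"wx":0,"wy":0,"wz":0,"jaw":1},
    {"tx":0,"ty":0,"tz":0,"wx":0,"wy":0,"wz":0,"jaw":1},
    {"tx":0,"ty":0,"tz":0,"wx":0,"wy":0,"wz":0,"jaw":1},
    {"tx":0,"ty":0,"tz":0,"wx":0,"wy":0,"wz":0,"jaw":1},
    {"tx":-1,"ty":0,"tz":0,"wx":0,"wy":0,"wz":0,"jaw":1},
    {"tx":-2,"ty":0,"tz":0,"wx":0,"wy":0,"wz":0,"jaw":1},
    {"tx":-3,"ty":0,"tz":0,"wx":0,"wy":0,"wz":0,"jaw":1},
    {"tx":-4,"ty":0,"tz":0,"wx":0,"wy":0,"wz":0,"jaw":1},
    {"tx":-4,"ty":0,"tz":0,"wx":0,"wy":0,"wz":0,"jaw":1},
    {"tx":0,"ty":0,"tz":0,"wx":0,"wy":0,"wz":0,"jaw":1},
    {"tx":0,"ty":0,"tz":0,"wx":0,"wy":0,"wz":0,"jaw":1},
  ],
)

```text
time: 19.2
tool_pos: [504.6, 78.6, 169.1]
tcp_rot: [1.673, 1.568, -0.033]
contact_force: [-0.2, 0.5, -0.4]
grip_width: 91.9
```

```bash
python3 - <<'E'
from h import *
o=readout.get_obs();print(o['time'],o['tool_pos'],o['grip_width'],o['contact_force'])
w=imaging.capture('wrist');cv2.imwrite('pics/w13.png',w)
s=imaging.capture('scene');cv2.imwrite('pics/scene13.png',s);crop(s,240,220,340,295,7,'s13.png')
cv2.imwrite('pics/top13.png',imaging.capture('top'))
import pickle;pickle.dump(o,open('o13.pkl','wb'))
E
```

```text
19.2 [504.57512159  78.63105868 169.14866526] 91.8762470707998 [-0.20557524  0.52403482 -0.39491933]
```

View pics/s13.png

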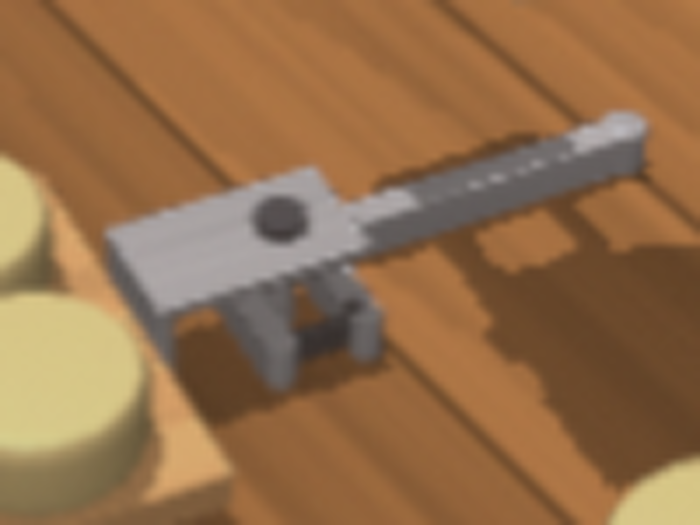

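View pics/w13.png

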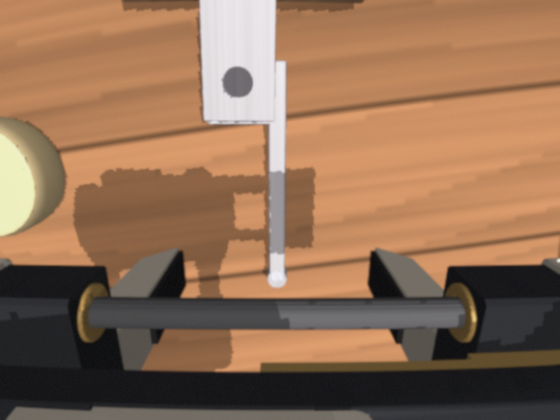

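View pics/top13.png

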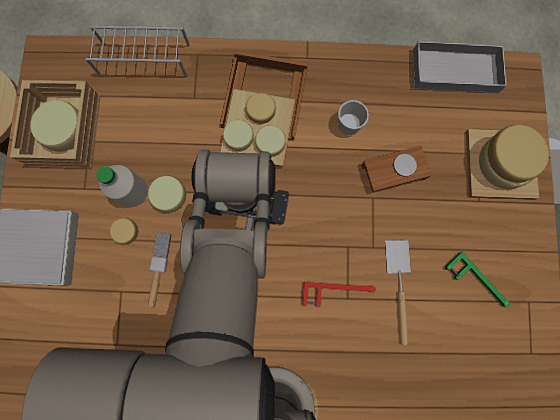

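```bash
python3 - <<'E'
from h import *
import pickle
o=pickle.load(open('o13.pkl','rb'))
pw=p2w('wrist',[(238,82)],53,o)[0];ps=p2w('scene',[(240+280/7,220+218/7)],53)[0]
print('pin',pw,ps,[np.hypot(*(a[:2]-b)) for a,b in ((pw,np.array([678.3,81])),(ps,np.array([678.47,81.45])))])
q,r=fit('wrist',[(24,-38),(24,-24),(-170,-31)],[(285.5,61),(0,0),(277,287)][:1]+[(277,287)] if 0 else [(286,61),(274.5,61),(277,287)],20,[595,90,-.13],o)
print(q,r.tolist())
c,s=np.cos(q[2]),np.sin(q[2])
for p in (pw,ps):
    d=p[:2]-q[:2];print('pin in hook',c*d[0]+s*d[1],-s*d[0]+c*d[1])
s=cv2.imread('pics/top13.png');crop(s,215,50,315,175,5,'t13.png')
E
```

```text
pin [598.71406938  92.03585662  53.        ] [599.80805259  93.72605274  53.        ] [np.float64(80.34743607571747), np.float64(79.61409072058109)]
[ 5.92667256e+02  9.50858658e+01 -1.46644999e-01] [[3.5, -0.4], [-3.5, -0.6], [-0.0, 1.6]]
pin in hook 6.427579386514792 -2.1337128895931157
pin in hook 7.262849333094788 -0.30180505755705833
```

View pics/t13.png

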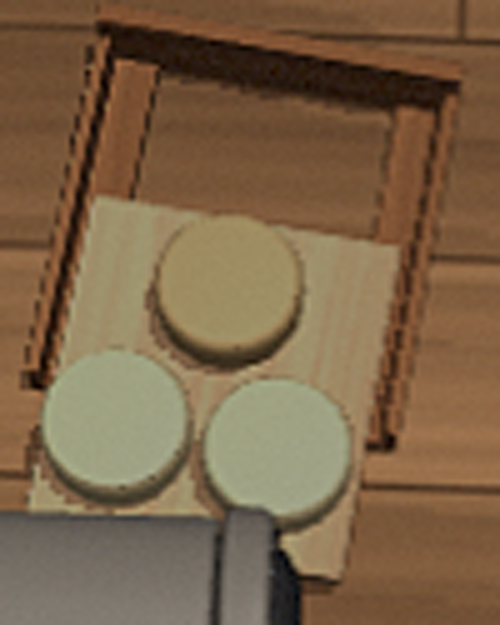

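```bash
python3 - <<'E'
from h import *
for a in (-.125,-.135,-.145):
    X=np.array([np.cos(a),np.sin(a)]);Y=np.array([-X[1],X[0]])
    rf=p2w('scene',[(243.5,312)],0)[0][:2]          # rail foot front, rack(58,107)
    O=rf-58*X-107*Y
    d=O-np.array([678.4,81]);print(a,'origin',O,'start out',d@X,'lateral',d@Y)
    P=np.array([599.3,92.9])-O; print('  pin now in rack',P@X,P@Y)
E
```

```text
-0.125 origin [692.08169151  80.33351895] start out 13.658035749759753 lateral 1.0444803018193105
  pin now in rack -93.62450055488391 0.9009005274381966
-0.135 origin [691.0959122   81.04733041] start out 12.574026082134784 lateral 1.7556465373739527
  pin now in rack -92.555946081402 -0.6100142967210807
-0.145 origin [690.11732016  81.77096381] start out 11.48295907071316 lateral 2.455937298904271
  pin now in rack -91.47233613877486 -2.110168209125409
```

The pin sits 90 mm (±3) out in the rack frame, so the board is at its stop. The latch is shut, the hook lies flat, and the other objects are where they were. Handing in.

```bash
python3 -c "
from plant import bot,readout
print(readout.get_obs()['contact_force']); print(bot.close_job())"
```

```text
[ 0.4048735   0.12241029 -0.50716537]
the job is handed in; nothing more can be done
None
```

The hook is coupled to the board's pin and lying flat, and the board is drawn out to its stop. I handed the job in at about 19.4 s; no verdict is reported.

**What I did:**
1. I took the hook by its head, drew it about 200 mm straight out from under the stand, laid it flat and let go.
2. I took it afresh by the shank, turned it in line with the rack and slid its mouth sideways onto the pin until the latch flipped shut.
3. I drew the board out by the hook, eased the pull, lowered the hook, opened the gripper and rose clear.

**Last checks:**
- **Latch and pin:** The latch bar is seen shut across the mouth with the pin behind it. The pin is at about x +6 to +7 mm, y −2 to 0 mm in the hook frame, inside the limits.
- **Hook:** It appears to lie flat on the table, and the tool force is near zero with the gripper clear above it.
- **Other things:** They look unmoved in the top view.

**One disagreement:** I measured only about 80 mm of board travel, not 90 mm. The board held still under a steady 17 N pull. The rail's front foot puts the pin about 92 mm out from the rack's origin, so the board must have stood roughly 10–12 mm out at the start. I take it to be at its stop.

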